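Hang the plaster test bar and hold the hardness probe on its ring

TASK

Hang the plaster test bar by its wire loop on the hook of the sloping easel, lying face up on the board and drawn down the slope until the loop bears on the hook, and let go of it. Then take the spring probe out of its stand and hold its tip on the ring pencilled on the bar (not the cross), square to the sloping face, pressing gently so that the plunger is about half pushed in and never hard. Finish while still holding the probe there, and leave the plug, cup, tape and tin where they stand.

Things in the scene. Friction and masses are not known exactly. Their poses are not given: they have to be found in the camera images.
- test_bar: loose white plaster bar 100 x 50 x 20 mm, about 0.16 kg, a wire loop at one end. Origin: centre of its underside; x along it towards the loop, y across, z out of the marked face. On that face a dark ring at x -20, y 8 mm and a cross at x 22, y -8 mm. It lies flat on the bench, marked face up
- ring_mark (a point): centre of the pencilled ring (15 mm outside) on the bar's top face
- loop_middle (a point): middle of the opening of the bar's wire loop, 68 mm from the bar's origin along x, 10 mm above the underside. The loop lies in the plane of the bar, wire 5 mm thick; the opening is 29 mm wide and reaches from the bar's end (x = 50 mm) to the inner side of the end wire (x = 85.5 mm)
- easel_board: board of the fixed wooden easel, 200 x 150 mm, sloping up at 20 degrees away from the robot, upper face 36 mm over the bench at the lower edge, 104 mm at the upper. Origin: centre of the upper face; x up the slope, y across, z square out of the face. The bar hangs with its x up the slope
- hook_peg (a point): on the axis of the steel hook's peg, 10 mm off the board, on its centre line at board x = 75 mm. Peg 8 mm thick, square to the board, straight for 24 mm; then a lip bent up the slope, reaching 13 mm up the slope from the peg's axis and 36 mm off the board. When the loop bears on it the peg's axis is at x = 81.5 mm of the bar
- probe: loose round pen-like probe, 140 mm long, 24 mm thick, about 0.13 kg; collar 36 mm wide 55 to 62 mm from the tip, above it the grey barrel to hold it by. Stands upright, tip down, in the stand's hole, hanging on its collar, tip 10 mm over the bench; lifts straight out. Origin: tip of the plunger when out; z from the tip to the top end
- probe_tip (a point): the rounded tip (5.6 mm thick) of the probe's sprung plunger, moves with the plunger
- plunger (a joint): how far the plunger is pushed into the probe: 0 m fully out, 0.012 m fully in; spring from 1 N at the start to 7 N fully in (500 N/m)
- stand: fixed wooden block 75 x 75 x 65 mm with an upright through hole of 28 mm. Origin: centre of its underside
- plug1: plaster plug, 38 mm wide, 38 mm high, bystander; origin: centre of its underside
- cup_1: grey clay cup, 75 mm wide, 81 mm high, bystander; origin: centre of its underside
- tape_roll: roll of tape lying flat, 98 mm wide, 25 mm high, bystander; origin: centre of its underside
- natch_tin: flat round tin, 70 mm wide, 28 mm high, bystander; origin: centre of its underside
Mind the look-alikes: they are no part of the job. Leave any blue or purple look-alike of the test_bar alone. Of the things like the probe, leave any that is yellow; of the rest the smaller one is meant.

How it is judged:
By the outcome, as a careful person would: the job done as asked, in the order asked, and still so for the second after the job is handed in, while the arm keeps its last pose, push and grip.
It also fails if it takes over 58 s, if anything falls off the work surface, if the arm or the gripper's body presses on something with over 40 N, if the wrist force passes 120 N, or if a joint passes its speed limit or range.

ROBOT

A 6-joint arm with a two-finger parallel gripper is mounted at the origin on the work surface; the furniture and walls round the work are solid. World frame = base frame: x ahead of the robot, y to its left, z up, the work surface at z = 0. Lengths are in mm, angles in rad, forces in N, time in s.
With the tool pointing down it reaches from about 350 to 975 mm from the base axis. Payload 7.1 kg.
Tool frame: the origin (TCP) lies at the very end of the fingers, on their centre line; the grasp point (between the pads) lies 19 mm behind it (ctrl.grip_point_offset is the distance from the TCP to the grasp point, in mm); z points along the fingers, y is the direction in which the jaws open and shut (so a half turn about z gives the same grasp; the last joint's range is limited). The gripper opens to 88 mm and grips with 3 to 60 N. Pads are 20 mm wide; open, the fingers measure 115 mm over their backs; the gripper's body (75 mm by 178 mm) begins 61 mm behind the grasp point.
Start: joints at [1.279, 0.423, 1.63, -0, 1.089, -0.019], TCP at [168.361, 601.88, 198.475] pointing down, gripper open.
Joint ranges: [-3, 3], [-0.9, 2.11], [0.09, 2.58], [-1.31, 4.45], [0.11, 2.69], [-2.54, 2.54]. Speed limits (rad/s): [2.39, 2.39, 3.01, 3.14, 3.14, 3.14].

INTERFACE

Orientations are given as a rotation vector (axis times angle).
In Python, from workcell import ctrl gives the robot as it stands.
- The arm moves only by the tool move_arm, never from a script. Its argument "increments" is one flat list of numbers, 5 for each row, row after row: the closure in counts, from 0 (fully open) to 255 (shut), then the shift along the tool's x, y, z in mm, then the turn about the tool's z in degrees. In form: [grip, dx, dy, dz, yaw, grip, dx, dy, dz, yaw, ...]. A call has 1 to 12 rows; each row is the pose to reach, as a shift and turn from the pose measured when the call began, along the tool's axes at that moment; what a row does not reach only later rows make up. A row lasts 1/8 s, in which the tool goes at most 62.5 mm and 10.7 degrees, less where a joint would pass 70% of its speed; a pose out of reach is approached as far as the arm can. A call with a gripper value outside its range is refused whole. The fingers move at their own pace and stop on an object; the grip force is fixed at half the most. Time passes only in rows, so rows that repeat a pose let the fingers close. It gives the time, the measured TCP pose, the force and the opening at its end, in the units of the state.
- ctrl.get_obs(): the state, without advancing time (a new reading comes with each control period).
- ctrl.get_image(name): name is "scene" or "top"; returns a dict with "frame" (420x560x3 uint8, red, green, blue), "vertical_fov" (degrees; the focal length in pixels is half the picture's height over the tangent of half this angle, whatever the lens; pixels are square), "cx", "cy" (the principal point, pixels), "distortion" ([k1, k2, p1, p2, k3] as OpenCV has them; the pictures are not rectified), "pose" (4x4, takes a point from camera to world coordinates). Camera axes: x right, y down, z forward; pixel columns grow to the right and rows downward; lengths in mm; the calibration is good to about 2 mm. A picture is of the moment at which its call begins. There is no depth.
- ctrl.close_job(): hands the job in, once; it reports no verdict.
The state is a dict: "t": time; "qpos": joint angles; "qvel": joint speeds; "joint_torque": joint torques, N m; "ee_pos": TCP position; "orientation": TCP orientation; "ft_force": force on the tool from outside, world axes, zero at the start; "moment": the same for the moment, N m; "width": finger opening in mm.
Only numpy, scipy, OpenCV 4.12 (cv2) and the standard library are available. Lean on these libraries where they do the work, as an engineer would, in place of code of your own. Each camera call takes 0.05 s, during which the arm holds its last target.

## Working session

There is one attempt and no reset: what is moved stays moved. The work goes in short steps, Python scripts to look and compute and a tool call to move; the robot and the scene stay as the last step left them, time stands still between calls to the robot, and variables do not carry over. Pictures are saved under pics/ and viewed, and the job is handed in when it is done.

Besides the shell and the picture viewer there is one more tool, called after "Request:" in YAML: its name, and indented under it one key for each argument. move_arm: Moves the arm, as the interface text tells. Its arguments: {"type":"object","properties":{"increments":{"type":"array","items":{"type":"number"}}},"required":["increments"]}

```bash
mkdir -p pics; ls; python3 - <<'E'
from workcell import ctrl
import cv2,numpy as np,pickle
print(ctrl.get_obs(), ctrl.grip_point_offset)
for n in ("scene","top"):
    d=ctrl.get_image(n); pickle.dump(d,open(f"pics/{n}0.pkl","wb"))
    print(n,d["vertical_fov"],d["cx"],d["cy"],d["distortion"],np.round(d["pose"],3).tolist())
    cv2.imwrite(f"pics/{n}0.png",cv2.resize(d["frame"][:,:,::-1],(800,600)))
E
```

```text
pics
{'t': 0.0, 'qpos': array([ 1.27901752e+00,  4.23822096e-01,  1.63066216e+00,  1.12289023e-05,
        1.08859831e+00, -1.89888150e-02]), 'qvel': array([ 0.00027588, -0.00081373, -0.00102381, -0.00126533, -0.00205014,
        0.00078926]), 'joint_torque': array([-2.23057919e-03, -5.44610631e+01, -2.73664713e+01,  6.43522432e-02,
        2.26806861e-02, -1.39751455e-04]), 'ee_pos': array([168.18648317, 601.34676502, 197.72436282]), 'orientation': array([-4.27145459e-01, -3.11217535e+00,  2.30956304e-03]), 'ft_force': array([0.19313755, 0.57997897, 0.50931244]), 'moment': array([ 0.00555412, -0.02402144,  0.01763094]), 'width': 87.74700108095709} 18.700000000000003
scene 48.925383216632056 276.98361427969854 208.33921147427807 [-0.09628152  0.          0.          0.          0.        ] [[0.735, -0.345, 0.584, -175.156], [-0.678, -0.37, 0.635, -765.385], [-0.003, -0.862, -0.506, 677.287], [0.0, 0.0, 0.0, 1.0]]
top 46.45755702550391 271.5424818358774 204.577202210613 [-0.03965948  0.          0.          0.          0.        ] [[0.015, -0.988, 0.154, 311.034], [-1.0, -0.016, -0.005, -29.389], [0.007, -0.154, -0.988, 1436.247], [0.0, 0.0, 0.0, 1.0]]
```

View pics/scene0.png

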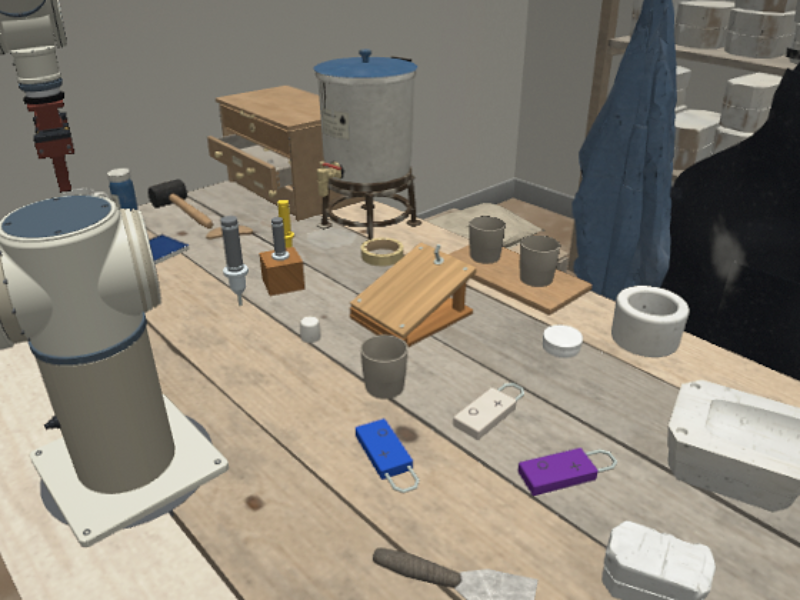

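View pics/top0.png

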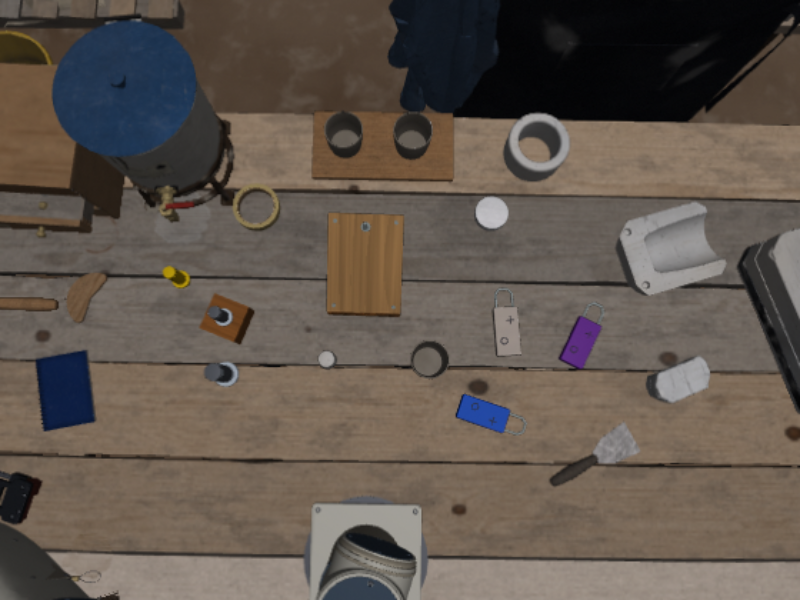

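The candidates for the bar are white (scene 487,410), blue (385,448) and purple (558,470), so white is the one. For the probe they are grey in the stand (scene 280,237), a bigger free grey one (233,255) and yellow (285,225), so the small grey one in the stand is the one. Next I'll check both in close crops.

```bash
cat > h.py <<'E'
import cv2,numpy as np,pickle
def K(d):
    f=210/np.tan(np.radians(d["vertical_fov"]/2)); return np.array([[f,0,d["cx"]],[0,f,d["cy"]],[0,0,1.]])
def ray(d,uv):
    uv=np.array(uv,float).reshape(-1,1,2)
    n=cv2.undistortPoints(uv,K(d),np.array(d["distortion"],float)).reshape(-1,2)
    P=np.array(d["pose"]); r=np.c_[n,np.ones(len(n))]@P[:3,:3].T
    return P[:3,3],r
def onz(d,uv,z):
    o,r=ray(d,uv); return o+r*((z-o[2])/r[:,2])[:,None]
def tri(d1,u1,d2,u2):
    o1,r1=ray(d1,u1);o2,r2=ray(d2,u2);out=[]
    for a,b in zip(r1,r2):
        a=a/np.linalg.norm(a);b=b/np.linalg.norm(b)
        s=np.linalg.lstsq(np.c_[a,-b],o2-o1,rcond=None)[0]
        p,q=o1+s[0]*a,o2+s[1]*b; out.append(np.r_[(p+q)/2,np.linalg.norm(p-q)])
    return np.array(out)
def proj(d,p):
    P=np.linalg.inv(np.array(d["pose"])); rv=cv2.Rodrigues(P[:3,:3])[0]
    return cv2.projectPoints(np.array(p,float).reshape(-1,1,3),rv,P[:3,3],K(d),np.array(d["distortion"],float))[0].reshape(-1,2)
def crop(d,x0,y0,x1,y1,s,name):
    c=cv2.resize(np.ascontiguousarray(d["frame"][y0:y1,x0:x1,::-1]),None,fx=s,fy=s,interpolation=cv2.INTER_CUBIC); cv2.imwrite(name,c)
def load(n): return pickle.load(open(f"pics/{n}.pkl","rb"))
def snap(n,tag):
    from workcell import ctrl
    d=ctrl.get_image(n); pickle.dump(d,open(f"pics/{n}{tag}.pkl","wb")); return d
E
python3 - <<'E'
from h import *
s,t=load("scene0"),load("top0")
a=cv2.resize(s["frame"][115:305,150:380,::-1],(690,570),interpolation=cv2.INTER_CUBIC);cv2.imwrite("pics/c1.png",a)
crop(t,130,140,380,270,3.2,"pics/c2.png")
E
```

```text
(no output)
```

View pics/c1.png

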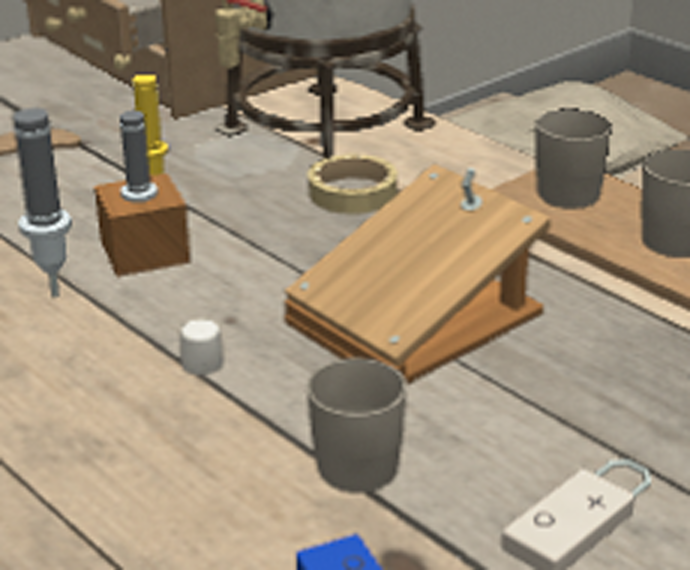

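View pics/c2.png

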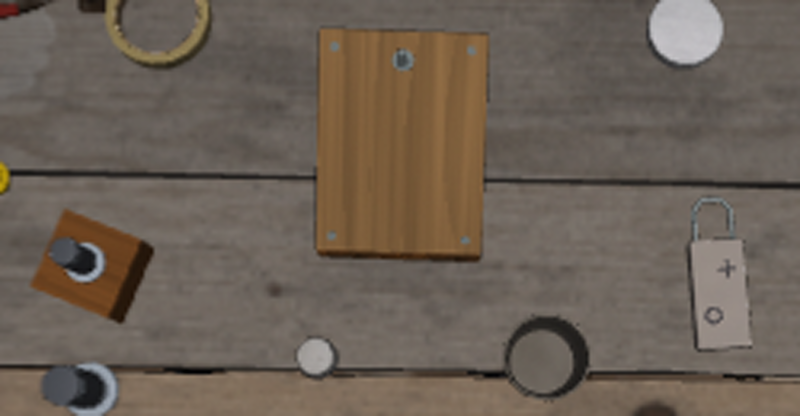

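The crops agree with the choice: the white bar shows its ring at crop (713,315) and cross at (727,268), and the small grey probe stands in the brown block with its collar near (85,262). Now I'll measure them.

```bash
python3 - <<'E'
from h import *
s,t=load("scene0"),load("top0")
np.set_printoptions(precision=1,suppress=True)
im=t["frame"].astype(int); 
def c2(x,y): return (130+(x+.5)/3.2-.5,140+(y+.5)/3.2-.5)
def c1(x,y): return (150+(x+.5)/3-.5,115+(y+.5)/3-.5)
# bar mask in top
sub=im[205:255,340:370]; m=((sub.min(2)>125)&(sub.max(2)-sub.min(2)<45)).astype(np.uint8)
n,l,st,ce=cv2.connectedComponentsWithStats(m); k=1+st[1:,4].argmax(); print(st[k])
cn=cv2.findContours((l==k).astype(np.uint8),0,1)[0]; cn=max(cn,key=cv2.contourArea)
r=cv2.minAreaRect(cn); bx=cv2.boxPoints(r)+[340,205]; print("bar corners",bx, "\n",onz(t,bx,20))
p=onz(t,bx,20); print("centre",p.mean(0),"sides",np.linalg.norm(p[0]-p[1]),np.linalg.norm(p[1]-p[2]))
print("ring,cross top",onz(t,[c2(713,315),c2(727,268)],20))
print("ring,cross scene",onz(s,[c1(544,519),c1(596,502)],20))
print("loop end top", onz(t,[c2(712,198)],10))
# board
print("board top: upL,upR,loR,loL");
print(onz(t,[c2(319,30),c2(488,33)],104),onz(t,[c2(481,258),c2(317,250)],36))
print("screws tri",tri(t,[c2(335,47),c2(471,51),c2(464,240),c2(331,236)],s,[c1(433,176),c1(528,219),c1(394,340),c1(305,286)]))
print("hook base/top",tri(t,[c2(402,60)],s,[c1(470,204)]))
# probe
print("collar", onz(t,[c2(85,262)],72), onz(s,[c1(139,190)],72))
print("top end", tri(t,[c2(64,248)],s,[c1(132,116)]))
print("stand top corners",onz(t,[c2(66,210),c2(152,243),c2(119,321),c2(32,286)],65),
 onz(s,[c1(97,190),c1(116,216),c1(187,206)],65))
E
```

```text
[  6  10  19  34 474]
bar corners [[345.7 215.1]
 [361.3 213.8]
 [364.1 247. ]
 [348.4 248.3]] 
 [[ 504.1 -253.9   20. ]
 [ 508.7 -299.9   20. ]
 [ 411.7 -306.7   20. ]
 [ 407.3 -261.2   20. ]]
centre [ 457.9 -280.4   20. ] sides 46.21018220611362 97.25061589229928
ring,cross top [[ 437.1 -273.2   20. ]
 [ 480.2 -286.4   20. ]]
ring,cross scene [[ 437.5 -272.8   20. ]
 [ 480.1 -286.3   20. ]]
loop end top [[ 546.3 -275.1   10. ]]
board top: upL,upR,loR,loL
[[674.6  84.5 104. ]
 [674.3 -63.7 104. ]] [[484.  -61.5  36. ]
 [488.9  86.4  36. ]]
screws tri [[660.5  70.6  99.5   0.5]
 [659.5 -49.6 100.1   1.8]
 [499.8 -46.1  40.5   0.8]
 [501.5  73.4  41.2   1.1]]
hook base/top [[650.6  11.8  95.3   0.8]]
collar [[470.4 286.8  72. ]] [[468.8 284.8  72. ]]
top end [[472.  287.6 148.8   2. ]]
stand top corners [[517.4 307.6  65. ]
 [489.1 229.9  65. ]
 [419.7 255.9  65. ]
 [449.2 334.1  65. ]] [[445.8 325.7  65. ]
 [428.8 265.7  65. ]
 [490.8 236.   65. ]]
```

```bash
cat >> h.py <<'E'
def go(pts):
    """pts: list of (x,y,z,toolx_angle_deg) world; prints tool-frame increments from current pose"""
    from workcell import ctrl
    from scipy.spatial.transform import Rotation as Ro
    o=ctrl.get_obs(); R=Ro.from_rotvec(o["orientation"]).as_matrix(); a=np.degrees(np.arctan2(R[1,0],R[0,0]))
    print("t",round(o["t"],2),"pos",o["ee_pos"].round(1),"toolx ang",round(a,2),"z",R[:,2].round(4),"w",round(o["width"],1),"F",o["ft_force"].round(1),"M",o["moment"].round(2))
    for p in pts:
        d=R.T@(np.array(p[:3])-o["ee_pos"]); yaw=-((p[3]-a+180)%360-180)
        print(p,"->",d.round(1),round(yaw,1))
E
python3 - <<'E'
from h import *
go([(300,400,260,110),(450,100,260,60),(458,-150,200,20),(458,-280,120,3.8)])
E
```

```text
t 0.1 pos [168.2 601.4 197.8] toolx ang 164.37 z [-4.0e-04 -1.3e-03 -1.0e+00] w 88.2 F [-0.7  0.8  0.2] M [ 0.05 -0.03 -0.04]
(300, 400, 260, 110) -> [-181.2 -158.5  -62. ] 54.4
(450, 100, 260, 60) -> [-406.4 -407.   -61.7] 104.4
(458, -150, 200, 20) -> [-481.5 -645.5   -1.4] 144.4
(458, -280, 120, 3.8) -> [-516.5 -770.6   78.8] 160.6
```

Request:
move_arm:
  increments: [0,-45,-40,-30,10,0,-90,-80,-60,21,0,-135,-120,-62,32,0,-180,-160,-62,42,0,-225,-200,-62,53,0,-270,-250,-62,63,0,-315,-300,-62,74,0,-360,-350,-62,84,0,-406,-400,-62,95,0,-425,-450,-62,105,0,-440,-500,-50,115,0,-455,-550,-40,125]

```text
t: 1.6
ee_pos: [458.0, -53.0, 238.2]
orientation: [2.96, 1.048, -0.001]
ft_force: [0.4, 0.0, 0.3]
width: 88.0
```

```bash
python3 - <<'E'
from h import *
go([(458,-280,90,3.8),(458,-280,7,3.8)])
E
```

```text
t 1.6 pos [458.  -53.  238.2] toolx ang 39.01 z [-2.0e-04 -1.4e-03 -1.0e+00] w 88.0 F [0.4 0.  0.3] M [-0.02  0.05 -0.01]
(458, -280, 90, 3.8) -> [-142.7  176.2  148.5] 35.2
(458, -280, 7, 3.8) -> [-142.7  176.2  231.5] 35.2
```

Request:
move_arm:
  increments: [0,-36,44,35,10,0,-72,88,70,20,0,-107,132,105,30,0,-143,176,140,35,0,-143,176,165,35,0,-143,176,165,35,0,-143,176,165,35]

```text
t: 2.48
ee_pos: [457.8, -279.4, 74.1]
orientation: [3.138, 0.11, -0.001]
ft_force: [0.5, 0.5, 0.5]
width: 87.8
```

```bash
python3 - <<'E'
from h import *
go([(458,-280,7,3.8)])
for n in("scene","top"):
  d=snap(n,"1")
s=load("scene1"); t=load("top1")
a=cv2.resize(s["frame"][220:320,280:400,::-1],(480,400),interpolation=cv2.INTER_CUBIC)
b=cv2.resize(t["frame"][180:280,310:400,::-1],(360,400),interpolation=cv2.INTER_CUBIC)
cv2.imwrite("pics/d1.png",np.hstack([a,b])[:, :800])
E
```

```text
t 2.48 pos [ 457.8 -279.4   74.1] toolx ang 4.02 z [-3.0e-04 -1.2e-03 -1.0e+00] w 87.8 F [0.5 0.5 0.5] M [-0.04  0.12  0.02]
(458, -280, 7, 3.8) -> [ 0.2  0.5 67.1] 0.2
```

View pics/d1.png

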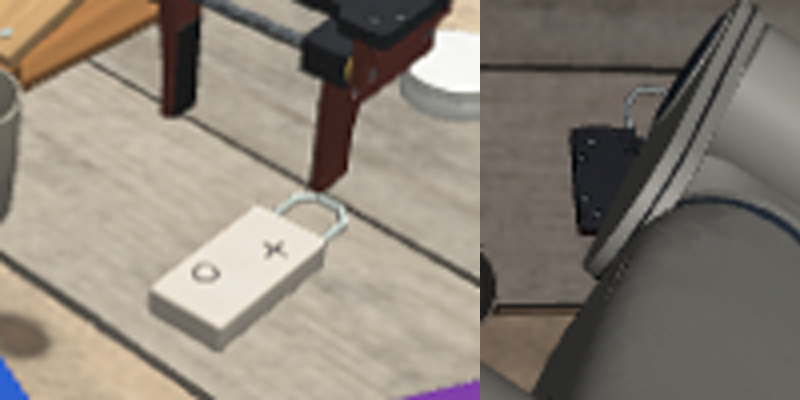

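The jaws are above the bar and aligned with it (fingertips at crop (178,105) and (320,185)). I'll lower and grip.

Request:
move_arm:
  increments: [0,0,0,40,0,0,0,0,67,0,0,0,0,67,0,255,0,0,67,0,255,0,0,67,0,255,0,0,67,0,255,0,0,67,0,255,0,0,67,0,255,0,0,67,0]

```text
t: 3.7
ee_pos: [458.6, -279.6, 7.9]
orientation: [3.137, 0.112, 0.002]
ft_force: [-1.0, -0.7, 0.5]
width: 31.3
```

```bash
python3 - <<'E'
from h import *
go([(458,-280,170,3.8),(500,-100,180,-1),(555,-32,180,-1)])
E
```

```text
t 3.7 pos [ 458.6 -279.6    7.9] toolx ang 4.08 z [ 0.0014 -0.0023 -1.    ] w 31.3 F [-1.  -0.7  0.5] M [-0.04  0.12 -0.01]
(458, -280, 170, 3.8) -> [  -0.4    0.7 -162.1] 0.3
(500, -100, 180, -1) -> [  54.3 -175.8 -172.4] 5.1
(555, -32, 180, -1) -> [ 114.  -239.7 -172.5] 5.1
```

Width 31 mm on a 50 mm bar doesn't fit, so I'll look.

```bash
python3 - <<'E'
from h import *
for n in("scene","top"):
  d=snap(n,"2")
s=load("scene2"); t=load("top2")
a=cv2.resize(s["frame"][220:320,280:400,::-1],(480,400),interpolation=cv2.INTER_CUBIC)
b=cv2.resize(t["frame"][190:270,330:394,::-1],(320,400),interpolation=cv2.INTER_CUBIC)
cv2.imwrite("pics/d2.png",np.hstack([a,b])[:, :800])
go([])
E
```

```text
t 3.8 pos [ 458.6 -279.6    7.9] toolx ang 4.08 z [ 0.0014 -0.0023 -1.    ] w 23.8 F [-0.1  0.7 -0.8] M [-0.02  0.1  -0.01]
```

View pics/d2.png

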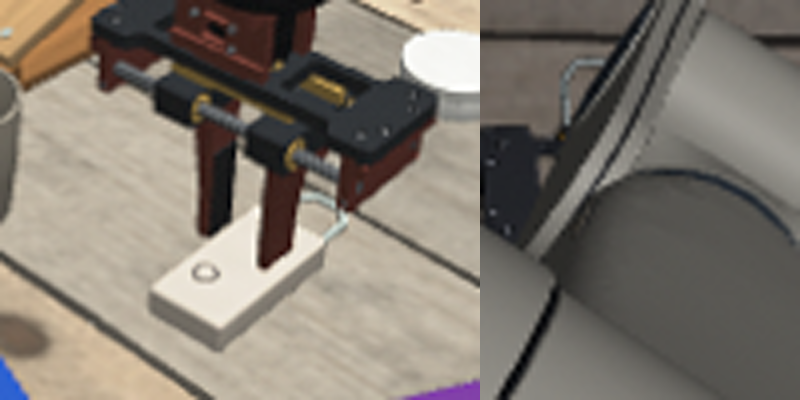

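```bash
python3 - <<'E'
from h import *
s=load("scene2")
p=proj(s,[[458.6,-279.6,z] for z in (0,8,20,30,40)]); print(p,(p-[280,220])*4)
E
```

```text
[[339.06768552 291.8262329 ]
 [339.31704999 289.05858959]
 [339.6941636  284.86244219]
 [340.01125781 281.32416682]
 [340.33094802 277.74766016]] [[236.27074207 287.30493161]
 [237.26819996 276.23435837]
 [238.77665441 259.44976877]
 [240.04503123 245.29666729]
 [241.32379206 230.99064062]]
```

```bash
python3 - <<'E'
from h import *
s=load("scene1");t=load("top1")
print(proj(s,[[457.8,-279.4+e,z] for z in (74,94) for e in (-50,-44,44,50)]))
# observed fingertip bottoms full px
for c in [(178,115),(318,188)]: 
    u=(280+c[0]/4,220+c[1]/4); print(u,onz(s,[u],74),onz(s,[u],94))
for r in (130,182,235):
    u=(310+(605-480)/4,180+r/4); print(u,onz(t,[u],170),onz(t,[u],195))
a=cv2.resize(s["frame"][150:290,270:400,::-1],(743,800)[:2],interpolation=cv2.INTER_CUBIC)
cv2.imwrite("pics/d3.png",cv2.resize(a,(557,600)))
E
```

```text
[[359.50213659 276.13564131]
 [357.2376507  274.81463046]
 [325.83428737 256.48202898]
 [323.8109225  255.30000301]
 [360.39443265 268.47502859]
 [358.10081495 267.16781609]
 [326.31654356 249.04436256]
 [324.27012557 247.87695484]]
(324.5, 248.75) [[ 477.36425095 -213.66498864   74.        ]] [[ 455.73208034 -231.95543677   94.        ]]
(359.5, 267.0) [[ 482.13756645 -309.93000979   74.        ]] [[ 460.34715227 -325.02910792   94.        ]]
(341.25, 212.5) [[ 490.39810994 -218.59832139  170.        ]] [[ 486.85685172 -214.86269561  195.        ]]
(341.25, 225.5) [[ 456.17590574 -218.36142622  170.        ]] [[ 453.31030961 -214.63047754  195.        ]]
(341.25, 238.75) [[ 421.57530643 -218.13240055  170.        ]] [[ 419.39284319 -214.40597361  195.        ]]
```

View pics/d3.png

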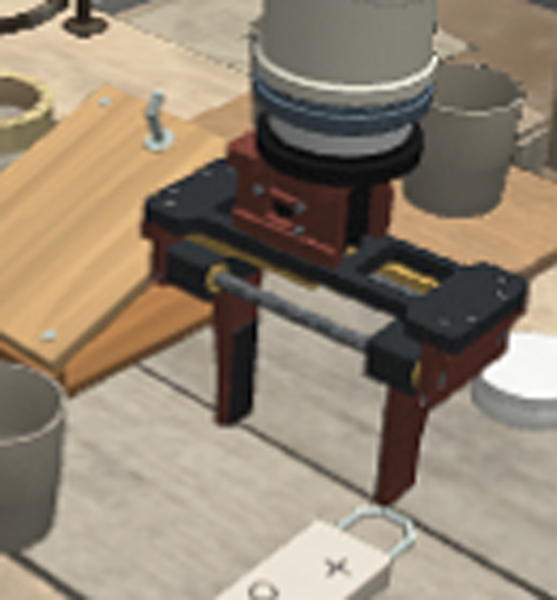

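The fingers closed above the bar. The images put the fingertips about 20 mm higher than the reported TCP, while x and y agree. I'll open, go lower, and check by picture.

Request:
move_arm:
  increments: [0,0,0,0,0,0,0,0,0,0,0,0,0,0,0,0,0,0,0,0,0,0,0,0,0,0,0,0,6,0,0,0,0,11,0,0,0,0,11,0]

```text
t: 4.8
ee_pos: [458.2, -279.4, -3.8]
orientation: [3.138, 0.112, 0.0]
ft_force: [0.2, 0.4, -0.1]
width: 87.6
```

```bash
python3 - <<'E'
from h import *
go([])
s=snap("scene","3")
cv2.imwrite("pics/d4.png",cv2.resize(s["frame"][200:320,280:400,::-1],(600,600),interpolation=cv2.INTER_CUBIC))
for z in (-4,6,16): print(z,(proj(s,[[458.6,-279.6+e,z] for e in (-50,-44,44,50)])-[280,200])*5)
E
```

```text
t 4.8 pos [ 458.2 -279.4   -3.8] toolx ang 4.07 z [ 4.0e-04 -1.7e-03 -1.0e+00] w 87.6 F [ 0.2  0.4 -0.1] M [-0.04  0.13  0.02]
-4 [[382.35257955 521.45957629]
 [371.56981174 514.64154296]
 [221.62364879 419.68175153]
 [211.93565571 413.53707644]]
6 [[384.4379579  504.012649  ]
 [373.58813793 497.21833085]
 [222.76085803 402.63045066]
 [213.01925563 396.51252065]]
16 [[386.54124558 486.37068664]
 [375.62370242 479.60126438]
 [223.90700244 385.40189509]
 [214.11131864 379.31179209]]
```

View pics/d4.png

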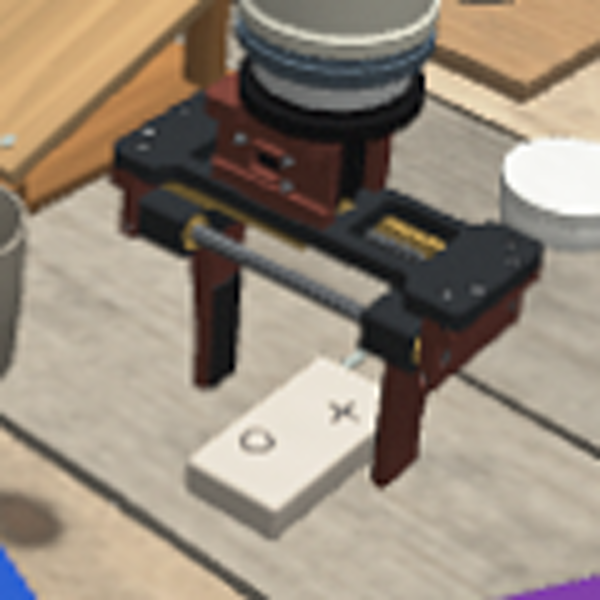

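Right fingertip at (382,487) means a real height of about 17 mm against −4 reported. I'll go down 10 more and close.

Request:
move_arm:
  increments: [0,0,0,5,0,0,0,0,10,0,255,0,0,10,0,255,0,0,10,0,255,0,0,10,0,255,0,0,10,0,255,0,0,10,0]

```text
t: 5.72
ee_pos: [458.4, -279.5, -13.4]
orientation: [3.138, 0.112, 0.001]
ft_force: [0.3, 0.1, -0.0]
width: 49.6
```

```bash
python3 - <<'E'
from h import *
go([])
s=snap("scene","4")
cv2.imwrite("pics/d5.png",cv2.resize(s["frame"][200:320,280:400,::-1],(600,600),interpolation=cv2.INTER_CUBIC))
E
```

```text
t 5.72 pos [ 458.4 -279.5  -13.4] toolx ang 4.07 z [ 9.e-04 -2.e-03 -1.e+00] w 49.6 F [ 0.3  0.1 -0. ] M [0.05 0.13 0.01]
```

View pics/d5.png

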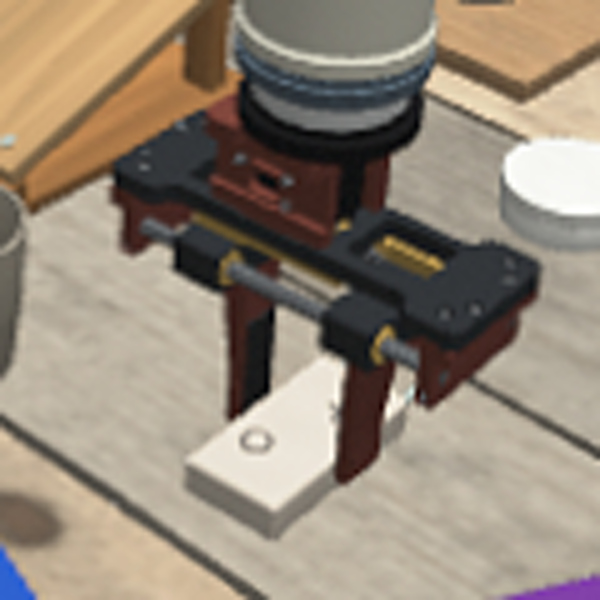

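```bash
python3 - <<'E'
from h import *
go([(458.4,-279.5,110,4),(572,-31,110,-0.7)])
E
```

```text
t 5.78 pos [ 458.4 -279.6  -13.4] toolx ang 4.07 z [ 9.e-04 -2.e-03 -1.e+00] w 49.7 F [0.1 0.7 1.4] M [-0.    0.21 -0.01]
(458.4, -279.5, 110, 4) -> [ 1.000e-01  2.000e-01 -1.234e+02] 0.1
(572, -31, 110, -0.7) -> [ 131.1 -239.6 -123.8] 4.8
```

Request:
move_arm:
  increments: [255,0,0,-25,0,255,0,0,-65,0,255,0,0,-110,0,255,26,-40,-124,1,255,52,-90,-124,2,255,78,-140,-124,3,255,105,-190,-124,4,255,131,-230,-124,5,255,131,-240,-124,5,255,131,-240,-124,5]

```text
t: 7.02
ee_pos: [570.9, -30.3, 109.8]
orientation: [3.139, -0.023, -0.001]
ft_force: [-0.8, -1.5, -1.1]
width: 50.0
```

```bash
python3 - <<'E'
from h import *
go([(572,-31,77,-0.7)])
s=snap("scene","5");t=snap("top","5")
a=cv2.resize(s["frame"][130:260,220:360,::-1],(485,450),interpolation=cv2.INTER_CUBIC)
b=cv2.resize(t["frame"][130:240,220:290,::-1],(286,450),interpolation=cv2.INTER_CUBIC)
cv2.imwrite("pics/d6.png",np.hstack([a,b]))
E
```

```text
t 7.03 pos [570.9 -30.3 109.8] toolx ang -0.84 z [-7.0e-04 -2.1e-03 -1.0e+00] w 50.0 F [-0.8 -1.5 -1.1] M [-0.    0.13 -0.01]
(572, -31, 77, -0.7) -> [ 1.1  0.6 32.8] -0.1
```

View pics/d6.png

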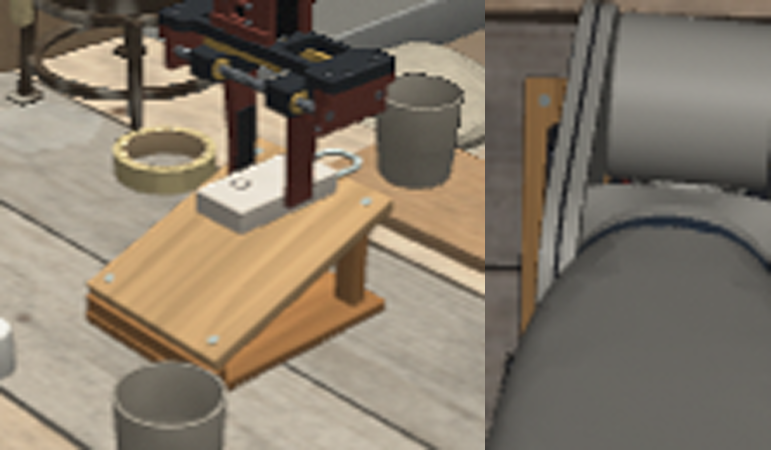

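Request:
move_arm:
  increments: [255,0,0,14,0,255,0,0,26,0,255,0,0,30,0,255,0,0,34,0,255,0,0,38,0]

```text
t: 7.75
ee_pos: [570.3, -31.6, 71.8]
orientation: [3.139, -0.026, -0.002]
ft_force: [-4.1, -0.7, 2.1]
width: 49.4
```

```bash
python3 - <<'E'
from h import *
go([])
E
```

```text
t 7.75 pos [570.3 -31.6  71.8] toolx ang -0.96 z [-0.0014 -0.0022 -1.    ] w 49.4 F [-4.1 -0.7  2.1] M [ 0.    0.58 -0.01]
```

Contact is gentle (about 4 N) and the bar is pivoting. I'll keep going.

Request:
move_arm:
  increments: [255,0,0,4,0,255,0,0,8,0,255,0,0,12,0,255,0,0,12,0]

```text
t: 8.25
ee_pos: [570.4, -31.7, 59.6]
orientation: [3.139, -0.026, -0.002]
ft_force: [-2.3, -0.2, 1.9]
width: 49.6
```

```bash
python3 - <<'E'
from h import *
go([])
s=snap("scene","6")
cv2.imwrite("pics/d7.png",cv2.resize(s["frame"][130:240,230:350,::-1],(600,550),interpolation=cv2.INTER_CUBIC))
E
```

```text
t 8.25 pos [570.4 -31.7  59.6] toolx ang -0.96 z [-0.0014 -0.0022 -1.    ] w 49.6 F [-2.3 -0.2  1.9] M [-0.06  0.49 -0.02]
```

View pics/d7.png

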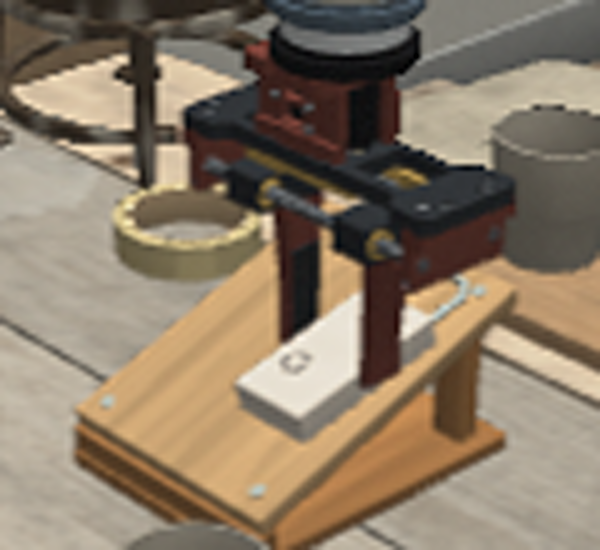

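The bar has tilted almost flush with the board (lower corner at (300,437)). A few mm more.

Request:
move_arm:
  increments: [255,0,0,2,0,255,0,0,4,0,255,0,0,4,0]

```text
t: 8.68
ee_pos: [570.5, -31.7, 55.7]
orientation: [3.139, -0.026, -0.002]
ft_force: [-3.3, -0.2, 3.4]
width: 49.8
```

```bash
python3 - <<'E'
from h import *
go([])
E
```

```text
t 8.68 pos [570.5 -31.7  55.7] toolx ang -0.96 z [-0.0011 -0.0022 -1.    ] w 49.8 F [-3.3 -0.2  3.4] M [-0.1   0.46 -0.08]
```

Request:
move_arm:
  increments: [255,0,0,2,0,255,0,0,2,0]

```text
t: 8.93
ee_pos: [570.6, -31.7, 53.9]
orientation: [3.139, -0.026, -0.002]
ft_force: [-4.2, -1.2, 7.4]
width: 49.9
```

```bash
python3 - <<'E'
from h import *
go([])
s=snap("scene","7")
cv2.imwrite("pics/d8.png",cv2.resize(s["frame"][130:240,230:350,::-1],(600,550),interpolation=cv2.INTER_CUBIC))
E
```

```text
t 8.93 pos [570.6 -31.7  53.9] toolx ang -0.96 z [-0.0011 -0.0022 -1.    ] w 49.9 F [-4.2 -1.2  7.4] M [-0.08  0.75 -0.01]
```

View pics/d8.png

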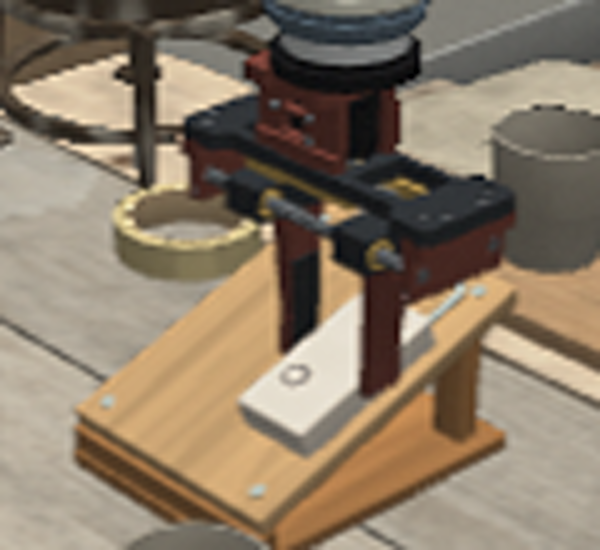

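```bash
cat >> h.py <<'E'
ang=np.radians(20); by=np.radians(-0.9)
BX=np.array([np.cos(ang)*np.cos(by),np.cos(ang)*np.sin(by),np.sin(ang)]); BY=np.array([-np.sin(by),np.cos(by),0]); BZ=np.cross(BX,BY)
BO=np.array([580.3,12.,70.]); RB=np.c_[BX,BY,BZ]
def toB(p): return (np.atleast_2d(p)-BO)@RB
def fromB(b): return np.atleast_2d(b)@RB.T+BO
def onB(d,uv,h):
    o,r=ray(d,uv); ob=(o-BO)@RB; rb=r@RB; return ob+rb*((h-ob[2])/rb[:,2])[:,None]
E
python3 - <<'E'
from h import *
np.set_printoptions(precision=1,suppress=True)
s=load("scene7")
f=lambda x,y:(230+(x+.5)/5-.5,130+(y+.5)/5-.5)
print("ring",onB(s,[f(295,375)],20),"near corner top",onB(s,[f(305,432)],20),"left corner",onB(s,[f(240,402)],20))
print("loop end",onB(s,[f(464,289)],10))
s0=load("scene0"); c1=lambda x,y:(150+(x+.5)/3-.5,115+(y+.5)/3-.5)
print("hook base",onB(s0,[c1(470,204)],1),"hook tip",onB(s0,[c1(467,173)],36))
print(toB([570.6,-31.7,53.9]))
E
```

```text
ring [[-25.4 -35.4  20. ]] near corner top [[-51.9 -69.5  20. ]] left corner [[-55.3 -23.9  20. ]]
loop end [[ 76.1 -60.7  10. ]]
hook base [[73.6  0.   1. ]] hook tip [[78.6 -2.  36. ]]
[[-14.  -43.8 -12. ]]
```

```bash
cat >> h.py <<'E'
def goB(deltas):
    """board-frame deltas cumulative from current pose -> tool increments"""
    from workcell import ctrl
    from scipy.spatial.transform import Rotation as Ro
    o=ctrl.get_obs(); R=Ro.from_rotvec(o["orientation"]).as_matrix()
    for d in deltas: print(d,"->",(R.T@(RB@np.array(d,float))).round(1))
E
python3 - <<'E'
from h import *
goB([(0,0,24),(0,0,48),(16.4,22,48),(16.4,43.6,48)])
E
```

```text
(0, 0, 24) -> [ -8.2   0.1 -22.5]
(0, 0, 48) -> [-16.5   0.1 -45.1]
(16.4, 22, 48) -> [ -1.1 -21.9 -50.8]
(16.4, 43.6, 48) -> [ -1.1 -43.5 -50.8]
```

Request:
move_arm:
  increments: [255,-4,0,-11,0,255,-8,0,-22,0,255,-16,0,-45,0,255,-9,-11,-48,0,255,-1,-22,-51,0,255,-1,-33,-51,0,255,-1,-43,-51,0,255,-1,-43,-51,0,255,-1,-43,-51,0]

```text
t: 10.1
ee_pos: [570.1, 11.4, 104.6]
orientation: [3.139, -0.026, -0.002]
ft_force: [0.1, -0.2, -2.3]
width: 49.5
```

```bash
python3 - <<'E'
from h import *
go([])
s=snap("scene","8")
cv2.imwrite("pics/d9.png",cv2.resize(s["frame"][110:220,230:350,::-1],(600,550),interpolation=cv2.INTER_CUBIC))
t=snap("top","8")
cv2.imwrite("pics/d9t.png",cv2.resize(t["frame"][130:240,220:300,::-1],(400,550),interpolation=cv2.INTER_CUBIC))
E
```

```text
t 10.1 pos [570.1  11.4 104.6] toolx ang -0.94 z [-0.0016 -0.0023 -1.    ] w 49.5 F [ 0.1 -0.2 -2.3] M [ 0.03  0.17 -0.05]
```

View pics/d9.png

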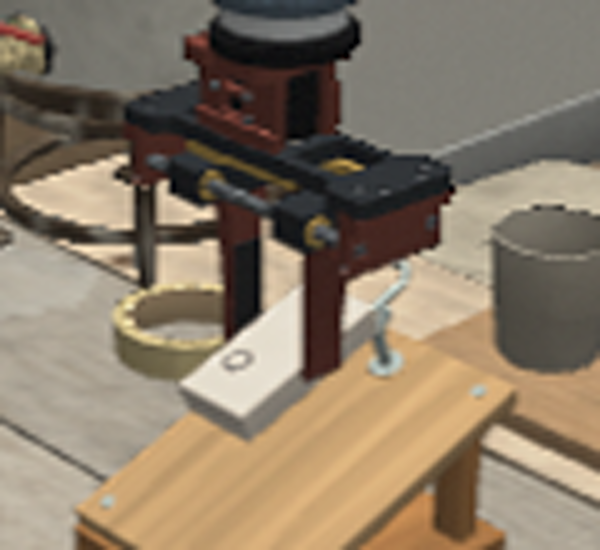

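View pics/d9t.png

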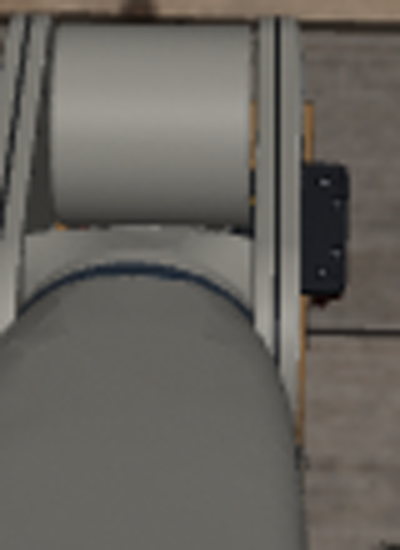

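The bar stays tilted and is above the hook, whose base is at (385,366) with its lip near (385,310). I'll compare the ring and loop with the expected coordinates.

```bash
python3 - <<'E'
from h import *
np.set_printoptions(precision=1,suppress=True)
s=load("scene8")
f=lambda x,y:(230+(x+.5)/5-.5,110+(y+.5)/5-.5)
print("ring",onB(s,[f(237,360)],68),"exp",(-9,8))
g=lambda p:(proj(s,fromB(p))-[230,110])*5
print("exp loop end corners, hook base, lip end",g([[11+88,17,58],[11+88,-17,58],[11+50,-17,58],[75,0,0],[75,0,24],[88,0,36]]))
E
python3 - <<'E'
from h import *
s=load("scene8"); cv2.imwrite("pics/d10.png",cv2.resize(s["frame"][150:195,285:325,::-1],(640,720)[:2],interpolation=cv2.INTER_CUBIC)[:600])
goB([(0,0,-12),(0,0,-24),(0,0,-36),(0,0,-42)])
E
```

```text
ring [[-9.1  8.3 68. ]] exp (-9, 8)
exp loop end corners, hook base, lip end [[368.5 248.1]
 [413.4 267.7]
 [365.  309.3]
 [383.8 363.2]
 [374.3 330.9]
 [385.7 300.4]]
(0, 0, -12) -> [ 4.1 -0.  11.3]
(0, 0, -24) -> [ 8.2 -0.1 22.5]
(0, 0, -36) -> [12.4 -0.1 33.8]
(0, 0, -42) -> [14.4 -0.1 39.4]
```

View pics/d10.png

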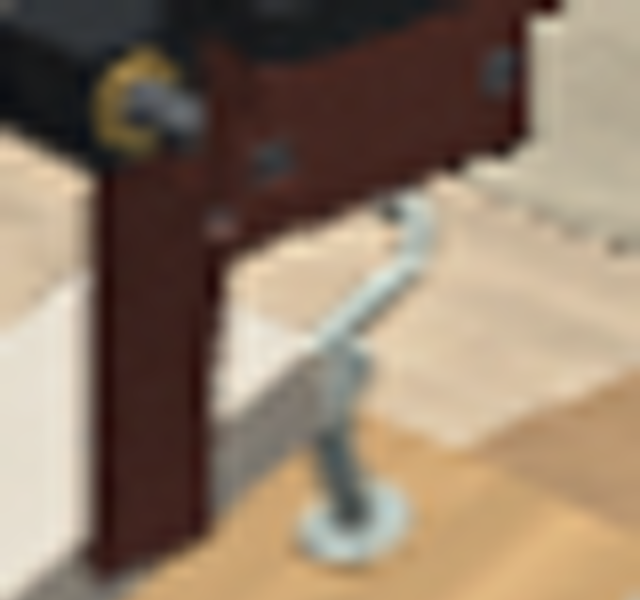

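The ring is within 0.3 mm of where I expect it. I'll lower square to the board.

Request:
move_arm:
  increments: [255,2,0,6,0,255,4,0,11,0,255,6,0,17,0,255,8,0,22,0,255,10,0,28,0,255,10,0,28,0]

```text
t: 10.95
ee_pos: [580.0, 11.0, 76.1]
orientation: [3.139, -0.027, -0.003]
ft_force: [-0.7, -0.4, -1.6]
width: 49.2
```

```bash
python3 - <<'E'
from h import *
go([])
s=snap("scene","9")
cv2.imwrite("pics/d11.png",cv2.resize(s["frame"][120:220,240:340,::-1],(600,600),interpolation=cv2.INTER_CUBIC))
goB([(0,0,-6),(0,0,-12),(0,0,-16)])
E
```

```text
t 10.95 pos [580.   11.   76.1] toolx ang -0.97 z [-0.0022 -0.0023 -1.    ] w 49.2 F [-0.7 -0.4 -1.6] M [-0.01  0.14 -0.03]
(0, 0, -6) -> [ 2.1 -0.   5.6]
(0, 0, -12) -> [ 4.1 -0.  11.3]
(0, 0, -16) -> [ 5.5 -0.  15. ]
```

View pics/d11.png

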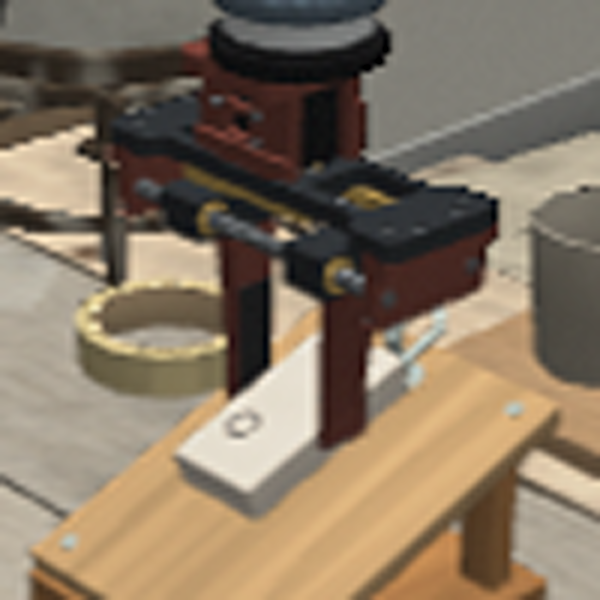

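The lip is showing inside the loop (400,340) with no contact force. I'll lower on, then draw down the slope.

Request:
move_arm:
  increments: [255,2,0,6,0,255,4,0,11,0,255,5,0,15,0,255,5,0,15,0]

```text
t: 11.5
ee_pos: [584.8, 10.8, 60.9]
orientation: [3.139, -0.027, -0.004]
ft_force: [1.0, -0.2, -1.0]
width: 49.8
```

```bash
python3 - <<'E'
from h import *
go([])
s=snap("scene","10")
cv2.imwrite("pics/d12.png",cv2.resize(s["frame"][120:220,240:340,::-1],(600,600),interpolation=cv2.INTER_CUBIC))
np.set_printoptions(precision=1,suppress=True)
goB([(-8,0,0),(-15,0,0),(-18,0,0)])
E
```

```text
t 11.5 pos [584.8  10.8  60.9] toolx ang -0.97 z [-0.0026 -0.0023 -1.    ] w 49.8 F [ 1.  -0.2 -1. ] M [-0.01  0.16 -0.05]
(-8, 0, 0) -> [-7.5  0.   2.8]
(-15, 0, 0) -> [-14.1   0.    5.2]
(-18, 0, 0) -> [-16.9   0.    6.2]
```

View pics/d12.png

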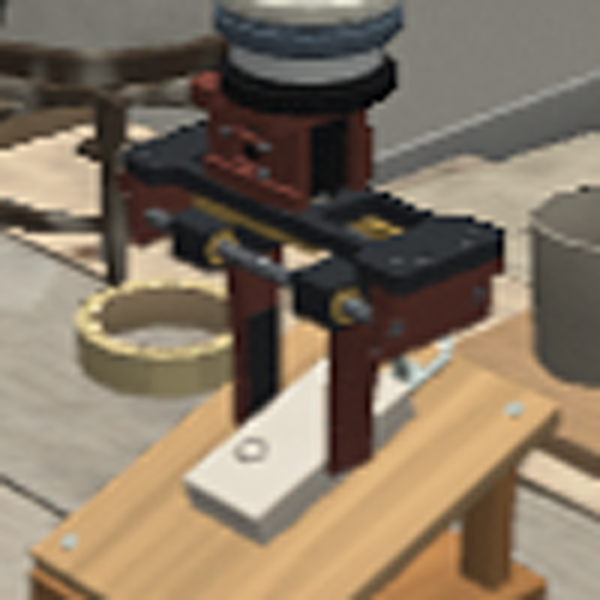

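Request:
move_arm:
  increments: [255,-5,0,2,0,255,-9,0,4,0,255,-13,0,6,0,255,-15,0,7,0,255,-16,0,7,0,255,-16,0,7,0]

```text
t: 12.3
ee_pos: [570.1, 11.0, 54.7]
orientation: [3.139, -0.027, 0.0]
ft_force: [4.0, 0.6, -1.5]
width: 50.1
```

```bash
python3 - <<'E'
from h import *
go([])
E
```

```text
t 12.3 pos [570.1  11.   54.7] toolx ang -0.97 z [ 1.0e-04 -2.3e-03 -1.0e+00] w 50.1 F [ 4.   0.6 -1.5] M [-0.04 -0.54  0.01]
```

Fx of +4 N fits the loop bearing on the peg, right where expected. I'll settle 1 mm and release.

Request:
move_arm:
  increments: [255,0,0,1,0,255,0,0,1,0,0,0,0,1,0,0,0,0,1,0,0,0,0,1,0,0,0,0,1,0,0,0,0,1,0,0,0,0,-30,0,0,0,0,-80,0,0,0,0,-130,0,0,0,0,-130,0]

```text
t: 13.68
ee_pos: [573.0, 11.4, 188.9]
orientation: [3.139, -0.027, 0.013]
ft_force: [1.0, 0.1, -0.2]
width: 87.9
```

```bash
python3 - <<'E'
from h import *
go([])
s=snap("scene","11")
cv2.imwrite("pics/d13.png",cv2.resize(s["frame"][120:220,240:340,::-1],(600,600),interpolation=cv2.INTER_CUBIC))
E
```

```text
t 13.68 pos [573.   11.4 188.9] toolx ang -0.97 z [ 0.0082 -0.0023 -1.    ] w 87.9 F [ 1.   0.1 -0.2] M [ 0.01  0.14 -0.02]
```

View pics/d13.png

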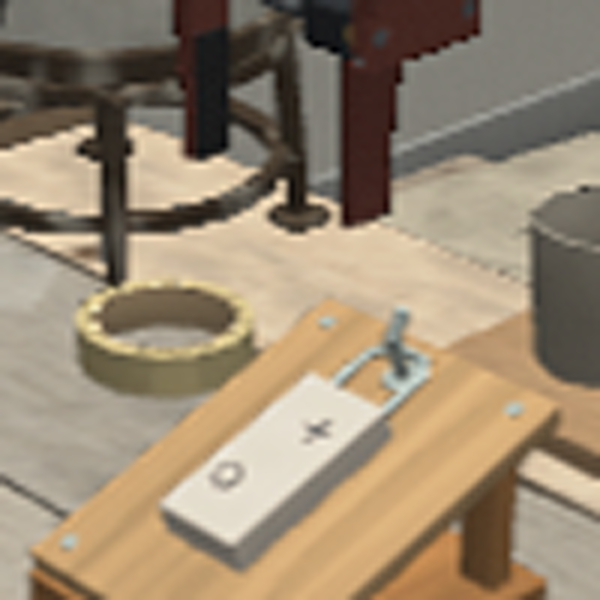

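The bar hangs on the hook (peg through the loop near (398,375)). I'll check its coordinates and plan the probe pick.

```bash
python3 - <<'E'
from h import *
np.set_printoptions(precision=1,suppress=True)
s=load("scene11")
f=lambda x,y:(240+(x+.5)/6-.5,120+(y+.5)/6-.5)
r=onB(s,[f(227,474),f(317,430)],20); print("ring, cross board",r,"expect -26.5,8 / 15.5,-8"); 
print("loop far wire",onB(s,[f(432,362)],10))
print("ring world",fromB(r[0]))
go([(470,286,230,-20),(470,286,120,-20),(470,286,62,-20)])
E
```

```text
ring, cross board [[-25.6   7.9  20. ]
 [ 16.2  -8.1  20. ]] expect -26.5,8 / 15.5,-8
loop far wire [[ 83.1 -13.9  10. ]]
ring world [[549.5  20.4  80. ]]
t 13.72 pos [571.2  11.3 186.5] toolx ang -0.97 z [ 0. -0. -1.] w 87.4 F [-0.5 -0.7 -0.2] M [-0.   0.1  0. ]
(470, 286, 230, -20) -> [-105.7 -272.8  -44.5] 19.0
(470, 286, 120, -20) -> [-106.2 -273.1   65.5] 19.0
(470, 286, 62, -20) -> [-106.4 -273.2  123.5] 19.0
```

```bash
python3 - <<'E'
from h import *
s=load("scene11")
cv2.imwrite("pics/d14.png",cv2.resize(s["frame"][168:193,290:315,::-1],(600,600),interpolation=cv2.INTER_CUBIC))
g=lambda p:(proj(s,fromB(p))-[290,168]+.5)*24
print(g([[75,0,0],[75,0,10],[75,0,24],[80,0,10],[80,8,10]]))
E
```

```text
[[414.09492442 363.19173271]
 [395.28752    299.05167579]
 [368.61319052 208.11937775]
 [424.85228115 273.21776712]
 [375.42985462 249.86581132]]
```

View pics/d14.png

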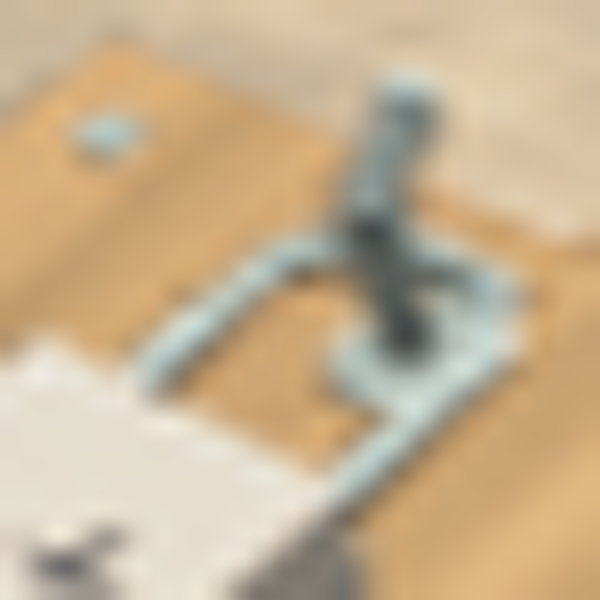

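```bash
python3 - <<'E'
from h import *
np.set_printoptions(precision=1,suppress=True)
s,t=load("scene0"),load("top0")
def c1(x,y): return (150+(x+.5)/3-.5,115+(y+.5)/3-.5)
print("yellow top",tri(t,[(167/1.4286,272/1.3333*1.3333/1.4286)],s,[c1(145,78)]), "base",onz(t,[(183/1.4286,283/1.4286)],5))
print("big top",tri(t,[(213/1.4286,372/1.4286)],s,[c1(32,115)]))
crop(t,90,170,190,290,5,"pics/e1.png")
a=cv2.resize(s["frame"][135:225,150:220,::-1],(467,600),interpolation=cv2.INTER_CUBIC);cv2.imwrite("pics/e2.png",a)
E
```

```text
yellow top [[546.6 381.3 139.1   2.9]] base [[546.9 389.6   5. ]]
big top [[358.  272.4 189.    1.7]]
```

View pics/e2.png

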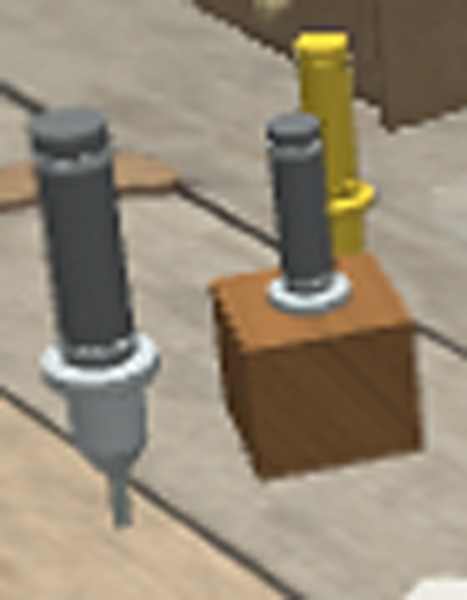

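View pics/e1.png

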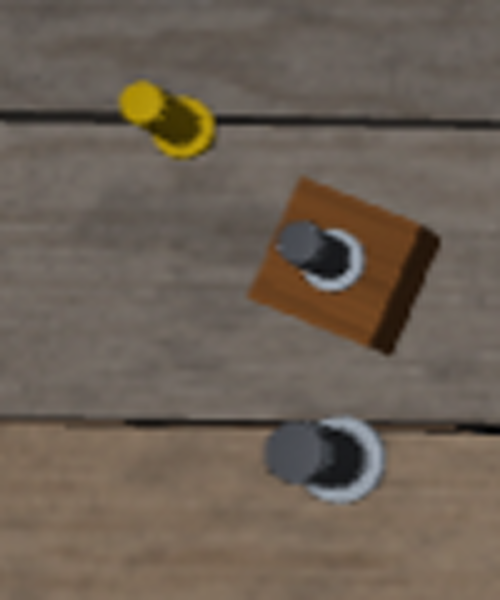

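```bash
python3 - <<'E'
from h import *
go([(470,286,200,160),(470,286,100,160)])
E
```

```text
t 13.72 pos [571.2  11.3 186.5] toolx ang -0.97 z [ 0.004  -0.0023 -1.    ] w 87.4 F [-0.5 -0.7 -0.2] M [-0.    0.13  0.02]
(470, 286, 200, 160) -> [-105.8 -272.9  -14.5] -161.0
(470, 286, 100, 160) -> [-106.2 -273.1   85.5] -161.0
```

Request:
move_arm:
  increments: [0,-10,-27,-10,-10,0,-20,-54,-14,-21,0,-30,-81,-14,-31,0,-40,-108,-14,-42,0,-50,-135,-14,-52,0,-60,-162,-14,-63,0,-70,-189,-14,-73,0,-80,-216,-14,-84,0,-90,-243,-14,-94,0,-100,-265,-14,-105,0,-106,-273,-14,-115,0,-106,-273,-14,-126]

```text
t: 15.22
ee_pos: [468.3, 286.3, 197.4]
orientation: [1.445, 2.787, -0.005]
ft_force: [0.6, -0.6, 0.6]
width: 88.0
```

```bash
python3 - <<'E'
from h import *
go([(470,286,150,160),(470,286,100,160)])
E
```

```text
t 15.22 pos [468.3 286.3 197.4] toolx ang 125.2 z [ 0.001 -0.004 -1.   ] w 88.0 F [ 0.6 -0.6  0.6] M [-0.04 -0.02 -0.  ]
(470, 286, 150, 160) -> [-1.   1.3 47.4] -34.8
(470, 286, 100, 160) -> [-0.8  1.4 97.4] -34.8
```

Request:
move_arm:
  increments: [0,-1,1,0,-10,0,-1,1,10,-20,0,-1,1,30,-30,0,-1,1,50,-35,0,-1,1,60,-35,0,-1,1,60,-35]

```text
t: 15.98
ee_pos: [468.8, 285.2, 136.1]
orientation: [-0.543, -3.094, 0.009]
ft_force: [-0.0, 0.9, -0.4]
width: 87.9
```

```bash
python3 - <<'E'
from h import *
go([(470,286,58,160)])
s=snap("scene","12");t=snap("top","12")
a=cv2.resize(s["frame"][110:220,140:230,::-1],(491,600),interpolation=cv2.INTER_CUBIC)
b=cv2.resize(t["frame"][170:270,110:210,::-1],(300,300),interpolation=cv2.INTER_CUBIC)
cv2.imwrite("pics/e3.png",np.hstack([a,np.vstack([b,b])]))
E
```

```text
t 15.97 pos [468.8 285.2 136.1] toolx ang 160.09 z [-0.0016 -0.0055 -1.    ] w 87.9 F [-0.   0.9 -0.4] M [-0.02  0.02  0.01]
(470, 286, 58, 160) -> [-0.8  1.6 78.1] 0.1
```

View pics/e3.png

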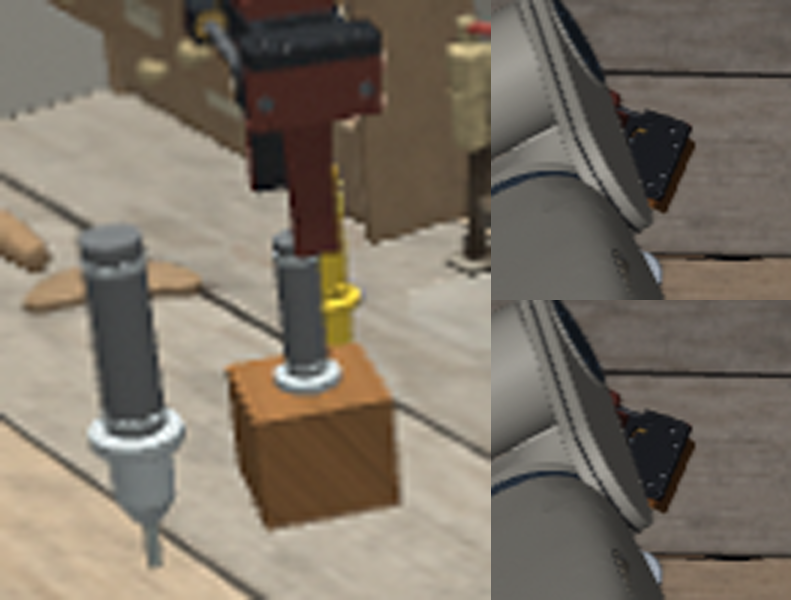

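The jaws straddle the probe's barrel: fingertips at (268,188) and (317,252), probe top near (293,240). I'll lower, then close.

Request:
move_arm:
  increments: [0,-1,2,30,0,0,-1,2,60,0,0,-1,2,76,0,0,-1,2,76,0]

```text
t: 16.58
ee_pos: [471.2, 286.9, 61.1]
orientation: [0.542, 3.094, -0.007]
ft_force: [-0.6, -0.1, 0.2]
width: 88.1
```

```bash
python3 - <<'E'
from h import *
go([])
s=snap("scene","13")
a=cv2.resize(s["frame"][110:220,140:230,::-1],(491,600),interpolation=cv2.INTER_CUBIC)
cv2.imwrite("pics/e4.png",a)
E
```

```text
t 16.57 pos [471.2 286.9  61.1] toolx ang 160.11 z [-2.0e-04 -4.7e-03 -1.0e+00] w 88.1 F [-0.6 -0.1  0.2] M [0.05 0.05 0.01]
```

View pics/e4.png

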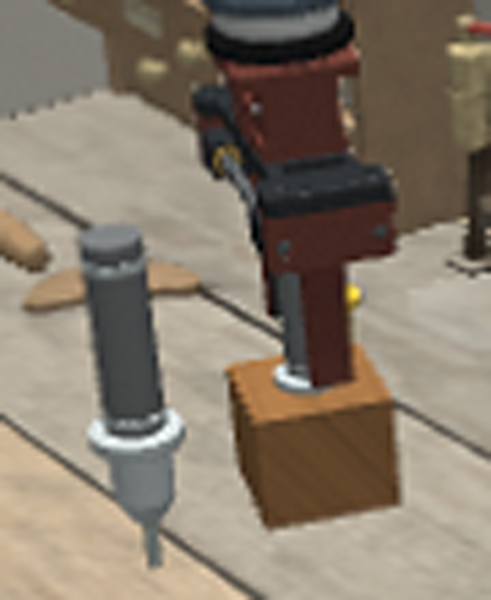

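```bash
python3 - <<'E'
from h import *
s=load("scene13"); k=600/110
j=np.array([.342,.94,0]); n=np.array([.94,-.342,0])
for z in (70,80,90):
    print(z,((proj(s,[np.array([471,287,z])-44*j+e*n for e in(-10,10)]+[np.array([471,287,z])-57*j+e*n for e in(-10,10)])-[140,110])*k).round(0).tolist())
E
```

```text
70 [[309.0, 410.0], [346.0, 403.0], [315.0, 420.0], [352.0, 413.0]]
80 [[307.0, 393.0], [344.0, 386.0], [313.0, 403.0], [351.0, 396.0]]
90 [[305.0, 376.0], [343.0, 369.0], [311.0, 386.0], [349.0, 379.0]]
```

Request:
move_arm:
  increments: [0,0,0,3,0,255,0,0,3,0,255,0,0,3,0,255,0,0,3,0,255,0,0,3,0,255,0,0,3,0,255,0,0,3,0,255,0,0,3,0,255,0,0,3,0]

```text
t: 17.75
ee_pos: [471.8, 287.2, 58.9]
orientation: [0.542, 3.093, -0.006]
ft_force: [-0.6, -0.7, -0.4]
width: 23.5
```

```bash
python3 - <<'E'
from h import *
go([])
s=snap("scene","14")
a=cv2.resize(s["frame"][110:220,140:230,::-1],(491,600),interpolation=cv2.INTER_CUBIC)
cv2.imwrite("pics/e5.png",a)
E
```

```text
t 17.75 pos [471.8 287.2  58.9] toolx ang 160.12 z [ 0.001 -0.004 -1.   ] w 23.5 F [-0.6 -0.7 -0.4] M [-0.   -0.02  0.02]
```

View pics/e5.png

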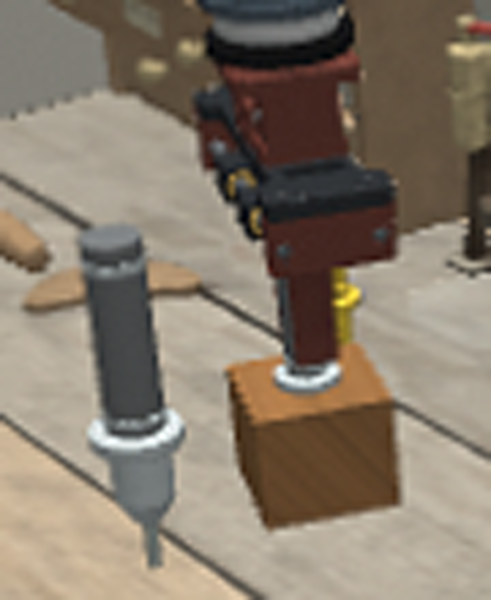

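Gripped (23.5 mm on the 24 mm barrel). I'll lift it out, go outward past the stand's far face, and lower.

Request:
move_arm:
  increments: [255,0,0,-15,0,255,0,0,-40,0,255,0,0,-66,0,255,0,0,-68,0,255,-25,0,-68,0,255,-60,0,-68,0,255,-62,0,-68,0,255,-62,0,-50,0,255,-62,0,-25,0,255,-62,0,-18,0,255,-62,0,-18,0]

```text
t: 19.18
ee_pos: [529.0, 266.0, 75.9]
orientation: [-0.542, -3.094, 0.008]
ft_force: [-0.1, -0.6, -2.1]
width: 23.6
```

```bash
python3 - <<'E'
from h import *
go([])
s=snap("scene","15")
a=cv2.resize(s["frame"][110:220,140:250,::-1],(600,600),interpolation=cv2.INTER_CUBIC)
cv2.imwrite("pics/e6.png",a)
E
```

```text
t 19.18 pos [529.  266.   75.9] toolx ang 160.15 z [-0.0011 -0.005  -1.    ] w 23.6 F [-0.1 -0.6 -2.1] M [-0.1  -0.02 -0.02]
```

View pics/e6.png

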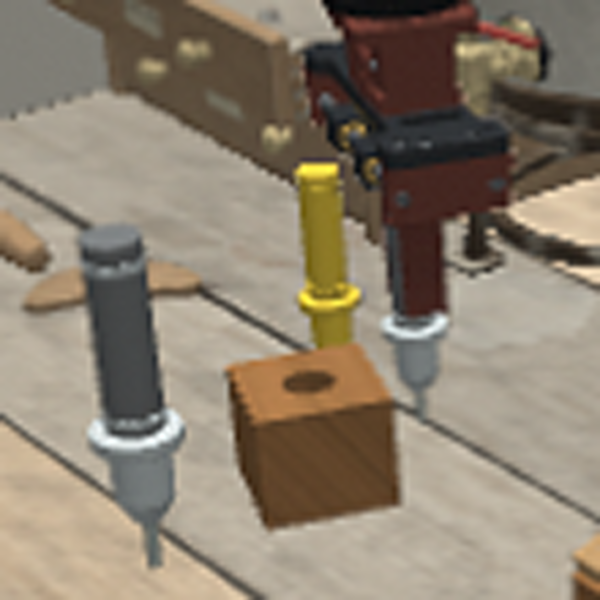

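The probe is held plumb outside the stand, with its body bottom below the rim level. I'll push it against the stand's top edge to tilt it in the grip.

Request:
move_arm:
  increments: [255,6,0,0,0,255,10,0,0,0,255,13,0,0,0,255,16,0,0,0,255,19,0,0,0,255,22,0,0,0,255,22,0,0,0]

```text
t: 20.1
ee_pos: [511.7, 273.3, 77.9]
orientation: [0.539, 3.088, -0.005]
ft_force: [6.8, -6.3, 0.4]
width: 23.4
```

```bash
python3 - <<'E'
from h import *
go([])
s=snap("scene","16")
a=cv2.resize(s["frame"][110:220,140:250,::-1],(600,600),interpolation=cv2.INTER_CUBIC)
cv2.imwrite("pics/e7.png",a)
E
```

```text
t 20.1 pos [511.7 273.3  77.9] toolx ang 160.2 z [ 0.0059 -0.0044 -1.    ] w 23.4 F [ 6.8 -6.3  0.4] M [-1.37 -1.49 -0.  ]
```

View pics/e7.png

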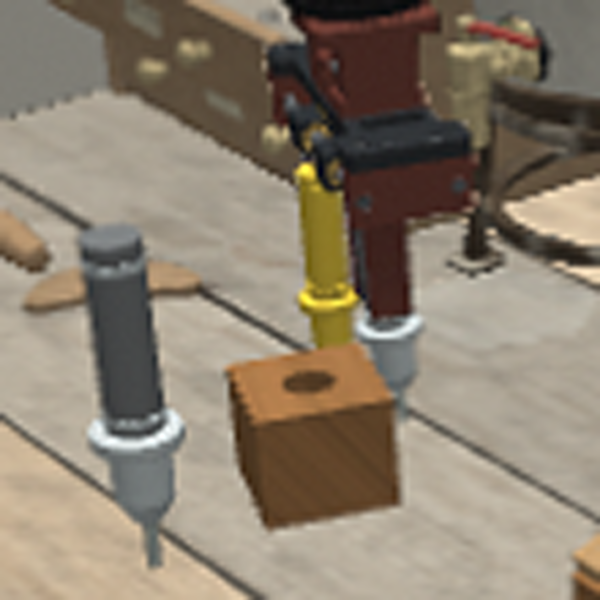

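It is pushing at about 9 N, with a slight tilt beginning. More.

Request:
move_arm:
  increments: [255,4,0,0,0,255,8,0,0,0,255,12,0,0,0,255,12,0,0,0]

```text
t: 20.65
ee_pos: [502.8, 277.0, 78.8]
orientation: [0.537, 3.084, -0.004]
ft_force: [7.0, -5.5, -1.6]
width: 24.0
```

```bash
python3 - <<'E'
from h import *
go([])
s=snap("scene","17")
a=cv2.resize(s["frame"][110:220,140:250,::-1],(600,600),interpolation=cv2.INTER_CUBIC)
cv2.imwrite("pics/e8.png",a)
E
```

```text
t 20.65 pos [502.8 277.   78.8] toolx ang 160.25 z [ 0.0108 -0.0044 -0.9999] w 24.0 F [ 7.  -5.5 -1.6] M [-1.2  -1.51  0.03]
```

View pics/e8.png

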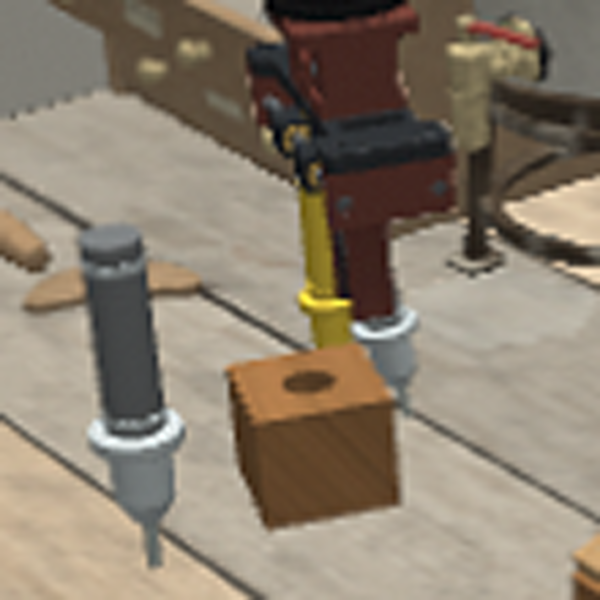

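Request:
move_arm:
  increments: [255,3,0,0,0,255,6,0,0,0,255,6,0,0,0,255,0,0,0,0,255,-12,0,0,0,255,-20,0,-10,0,255,-20,0,-40,0,255,-20,0,-60,0,255,-20,0,-60,0]

```text
t: 21.82
ee_pos: [522.5, 271.0, 141.0]
orientation: [0.537, 3.081, -0.0]
ft_force: [-0.2, 0.3, -2.9]
width: 23.2
```

```bash
python3 - <<'E'
from h import *
go([(530,100,185,180),(508,21,200,180)])
s=snap("scene","18")
a=cv2.resize(s["frame"][80:200,140:250,::-1],(550,600),interpolation=cv2.INTER_CUBIC)
cv2.imwrite("pics/e9.png",a)
E
```

```text
t 21.82 pos [522.5 271.  141. ] toolx ang 160.23 z [ 0.0141 -0.0026 -0.9999] w 23.2 F [-0.2  0.3 -2.9] M [ 0.04  0.04 -0.03]
(530, 100, 185, 180) -> [ -65.5 -158.3  -43.4] -19.8
(508, 21, 200, 180) -> [ -71.7 -240.1  -58.5] -19.8
```

View pics/e9.png

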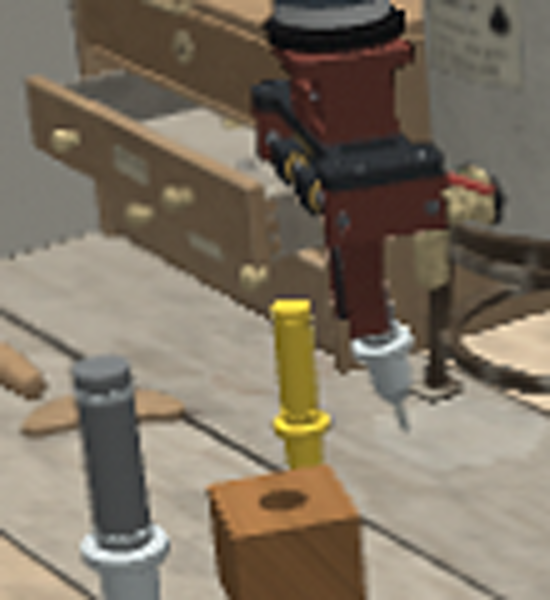

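The probe leans in the grip (collar about (382,342), tip (405,431)). I'll measure the tilt in the tilt plane.

```bash
cat >> h.py <<'E'
def inplane(d,uv,p0,adeg):
    """ray hits on vertical plane through p0 containing horizontal direction adeg; returns (along,z)"""
    a=np.radians(adeg); n=np.array([np.cos(a),np.sin(a),0]); j=np.array([-np.sin(a),np.cos(a),0])
    o,r=ray(d,uv); s=((np.array(p0)-o)@j)/(r@j); P=o+r*s[:,None]; return np.c_[(P-np.array(p0))@n,P[:,2]]
E
python3 - <<'E'
from h import *
s=load("scene18"); f=lambda x,y:(140+(x+.5)/5-.5,80+(y+.5)/5-.5)
q=inplane(s,[f(382,343),f(405,431),f(388,385)],[522.5,271,141],-19.8); print(q.round(1))
d=q[0]-q[1]; print(np.hypot(*d),np.degrees(np.arctan2(-d[0],d[1])))
cv2.imwrite("pics/e10.png",cv2.resize(s["frame"][140:170,205:230,::-1],(500,600),interpolation=cv2.INTER_CUBIC))
E
```

```text
[[ 13.  152.6]
 [ 23.1  94.4]
 [ 14.8 125.7]]
59.074373347195554 9.886765642518153
```

View pics/e10.png

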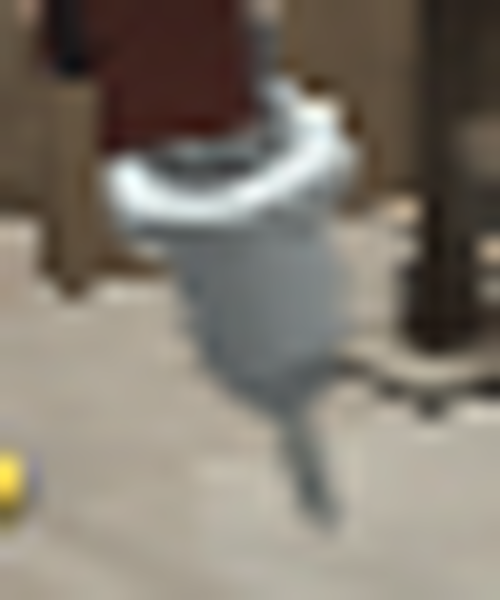

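That reads about 10°, but from an oblique view. I'll turn the tool so the tilt plane is square to the camera and measure again.

Request:
move_arm:
  increments: [255,0,0,-15,10,255,0,0,-30,20,255,0,0,-30,23,255,0,0,-30,23]

```text
t: 22.38
ee_pos: [520.8, 270.4, 168.8]
orientation: [1.14, 2.915, -0.0]
ft_force: [0.9, 0.3, -1.4]
width: 23.5
```

```bash
python3 - <<'E'
from h import *
go([])
s=snap("scene","19")
cv2.imwrite("pics/e11.png",cv2.resize(s["frame"][120:160,190:240,::-1],(750,600),interpolation=cv2.INTER_CUBIC))
E
```

```text
t 22.38 pos [520.8 270.4 168.8] toolx ang 137.27 z [ 0.0108 -0.0043 -0.9999] w 23.5 F [ 0.9  0.3 -1.4] M [-0.02  0.01 -0.02]
```

View pics/e11.png

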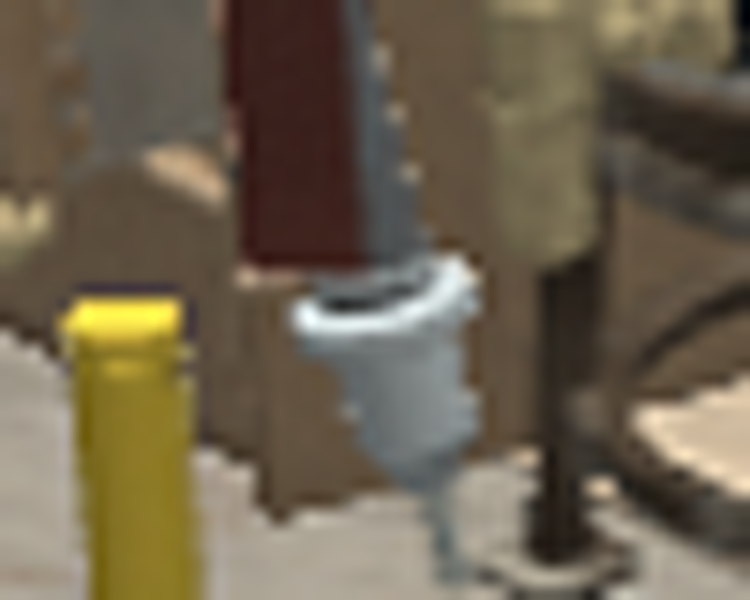

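```bash
python3 - <<'E'
from h import *
s=load("scene19"); f=lambda x,y:(190+(x+.5)/15-.5,120+(y+.5)/15-.5)
P=[520.8,270.4,168.8]
q=inplane(s,[f(388,297),f(452,582),f(298,318),f(475,280),f(340,265),f(425,262)],P,-42.7); print(q.round(1))
d=q[0]-q[1]; print(np.hypot(*d),np.degrees(np.arctan2(-d[0],d[1])))
d=q[3]-q[2]; print("collar slope",np.hypot(*d),np.degrees(np.arctan2(d[1],d[0])))
E
```

```text
[[ 13.8 182.8]
 [ 22.3 123.4]
 [ -3.7 178.7]
 [ 30.7 186.2]
 [  5.1 189.4]
 [ 21.4 189.9]]
60.01196760947359 8.138718635236032
collar slope 35.16701613406225 12.33532334274699
```

```bash
python3 - <<'E'
from h import *
s=load("scene19"); f=lambda x,y:(190+(x+.5)/15-.5,120+(y+.5)/15-.5)
P=[520.8,270.4,168.8]
q=inplane(s,[f(372,50),f(430,235)],P,-42.7); d=q[0]-q[1];print(q,np.degrees(np.arctan2(-d[0],d[1])))
print(np.array2string(s["frame"][112:140,207:222].sum(2)))
cv2.imwrite("pics/e12.png",cv2.resize(s["frame"][95:165,190:240,::-1],(428,600),interpolation=cv2.INTER_LANCZOS4))
# vertical line check
v=proj(s,[[520.8,270.4,190],[520.8,270.4,130]]);print("vertical px",v)
E
```

```text
[[ 14.12502578 232.34300928]
 [ 22.66949174 195.36403371]] 13.010586061017369
[[133 134 138 129 134 156 182 154 126 143 202 195 239 243 237]
 [131 136 129 134 130 163 177 171 131 153 251 242 240 242 240]
 [126 137 133 135 135 148 163 156 130 153 253 246 240 242 244]
 [130 131 137 133 130 136 142 136 125 149 256 247 242 242 247]
 [131 131 131 131 136 129 129 133 129 134 181 249 245 243 245]
 [134 138 136 135 137 129 133 129 124 144 216 245 243 244 239]
 [125 124 124 119 125 130 164 155 224 227 241 245 244 243 271]
 [116 113 117 118 116 145 231 177 251 244 245 242 243 241 265]
 [117 124 119 119 115 144 230 206 248 249 248 246 244 245 247]
 [121 122 118 122 116 139 222 236 247 243 246 245 246 249 247]
 [117 121 123 122 119 127 206 248 239 240 243 246 249 249 247]
 [117 125 121 118 116 125 197 283 369 237 241 242 245 248 242]
 [119 116 115 120 117 128 197 274 346 240 248 245 246 247 241]
 [117 123 121 118 118 120 178 250 261 241 246 238 238 243 237]
 [120 119 117 118 117 122 170 249 240 237 243 243 239 237 255]
 [117 119 118 122 119 118 172 249 285 374 243 246 238 239 245]
 [116 118 119 115 118 116 163 245 252 278 242 242 243 240 241]
 [124 122 117 118 124 116 155 245 238 244 245 242 244 241 241]
 [118 117 120 117 119 112 155 245 242 244 241 243 243 245 242]
 [120 120 118 117 122 113 144 224 241 292 379 237 239 241 241]
 [113 122 118 120 122 121 146 217 244 249 267 237 240 238 236]
 [122 129 124 128 123 121 132 199 241 241 237 237 242 238 234]
 [122 124 124 128 127 121 134 189 240 244 246 234 241 239 235]
 [124 126 127 129 126 128 137 194 243 242 260 298 238 240 239]
 [125 126 126 126 125 129 136 188 235 235 248 272 217 222 230]
 [114 121 121 119 117 117 120 162 220 253 354 425 525 588 213]
 [353 351 331 262 282 262 283 333 409 382 423 376 620 693 531]
 [258 257 241 241 295 312 322 306 278 227 296 514 689 606 395]]
vertical px [[210.39699538 137.01944412]
 [211.8846318  156.31114977]]
```

View pics/e12.png

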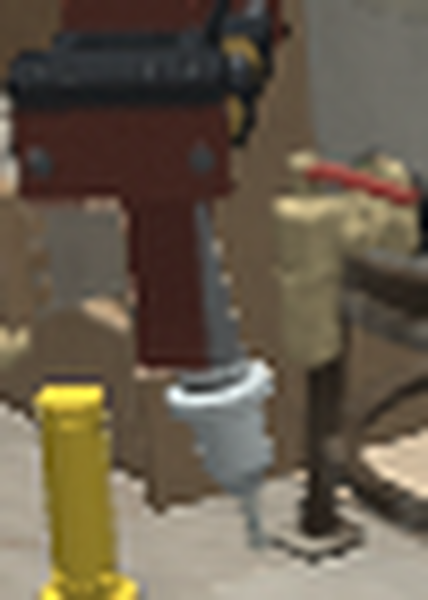

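The tilt is about 10° (axis 8°, barrel edge 13°, collar 12°), and the probe has slid about 7 mm in the pads, so pushing it further risks the grip. For the rest I'll try tilting the tool itself slightly near the arm's reach limit. That pose has to be clear, so I'll use the gap between the tank and the cloth, raised.

```bash
python3 - <<'E'
from h import *
go([(560,110,250,187),(850,120,250,187),(1000,125,250,187)])
from workcell import ctrl; print(ctrl.get_obs()["qpos"].round(3))
E
```

```text
t 22.43 pos [520.7 270.4 168.8] toolx ang 137.3 z [ 0.0106 -0.0043 -0.9999] w 23.7 F [ 0.1  0.  -1.1] M [-0.01  0.02  0.  ]
(560, 110, 250, 187) -> [-138.5  -90.9  -80.1] -49.7
(850, 120, 250, 187) -> [-344.8  113.1  -77.1] -49.7
(1000, 125, 250, 187) -> [-451.7  218.4  -75.5] -49.7
[ 0.464  0.4    1.745 -0.01   0.989 -0.356]
```

Request:
move_arm:
  increments: [255,-25,-20,-50,-10,255,-60,-50,-80,-20,255,-100,-75,-80,-30,255,-138,-91,-80,-40,255,-190,-40,-80,-50,255,-240,10,-79,-50,255,-290,60,-78,-50,255,-345,113,-77,-50,255,-345,113,-77,-50]

```text
t: 23.55
ee_pos: [851.8, 119.6, 247.6]
orientation: [-0.201, 3.127, -0.008]
ft_force: [-0.4, 0.1, -1.9]
width: 23.6
```

```bash
python3 - <<'E'
from h import *
go([(980,125,250,187)])
from workcell import ctrl; print(ctrl.get_obs()["qpos"].round(3))
s=snap("scene","20")
cv2.imwrite("pics/e13.png",cv2.resize(s["frame"][:,:,::-1],(800,600)))
E
```

```text
t 23.55 pos [851.8 119.6 247.6] toolx ang -172.64 z [ 0.0088 -0.0046 -1.    ] w 23.6 F [-0.4  0.1 -1.9] M [0.06 0.07 0.04]
(980, 125, 250, 187) -> [-127.8  -11.1   -1.3] 0.4
[ 0.128  0.757  0.945 -0.006  1.432 -1.571]
```

View pics/e13.png

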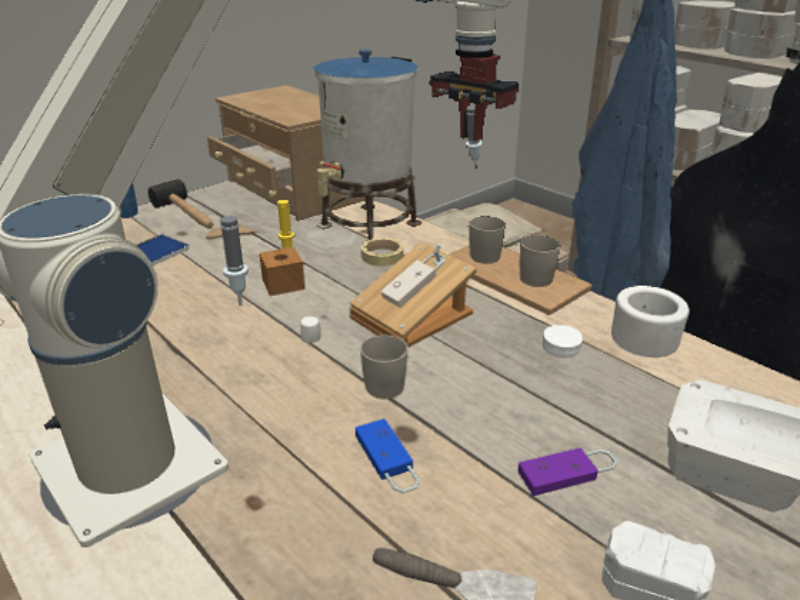

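The gripper is clear of the tank and cloth here. I'll reach outward.

Request:
move_arm:
  increments: [255,-50,-4,0,0,255,-100,-8,0,0,255,-140,-12,0,0,255,-180,-15,0,0,255,-200,-17,0,0]

```text
t: 24.22
ee_pos: [1017.5, 123.1, 227.1]
orientation: [-0.201, 3.108, -0.007]
ft_force: [0.0, 0.7, -2.7]
width: 23.6
```

```bash
python3 - <<'E'
from h import *
go([])
from workcell import ctrl; print(ctrl.get_obs()["qpos"].round(3))
E
```

```text
t 24.23 pos [1017.5  123.1  227.1] toolx ang -172.6 z [ 0.0271 -0.0025 -0.9996] w 23.6 F [ 0.   0.7 -2.7] M [ 0.05 -0.02  0.02]
[ 0.111  1.214  0.093 -0.006  1.808 -1.591]
```

This works a little: the tool has tilted 1.5° the right way. More.

Request:
move_arm:
  increments: [255,-60,0,0,0,255,-120,0,0,0,255,-180,0,0,0,255,-180,0,0,0]

```text
t: 24.72
ee_pos: [1041.0, 127.0, 204.0]
orientation: [-0.198, 3.055, -0.002]
ft_force: [0.3, 0.1, -2.3]
width: 23.8
```

```bash
python3 - <<'E'
from h import *
go([])
from workcell import ctrl; print(ctrl.get_obs()["qpos"].round(4))
E
```

```text
t 24.73 pos [1041.  127.  204.] toolx ang -172.57 z [ 0.08    0.004  -0.9968] w 23.8 F [ 0.3  0.1 -2.3] M [-0.05  0.05  0.06]
[ 0.1116  1.2407  0.0864 -0.005   1.7345 -1.5895]
```

Tilt is 4.6° now. Another step or two.

Request:
move_arm:
  increments: [255,-60,0,0,0,255,-120,0,0,0,255,-180,0,0,0,255,-200,0,0,0,255,-200,0,0,0]

```text
t: 25.35
ee_pos: [1061.8, 130.5, 186.8]
orientation: [-0.195, 3.003, 0.003]
ft_force: [-0.4, 0.8, -1.5]
width: 24.0
```

```bash
python3 - <<'E'
from h import *
go([])
from workcell import ctrl; print(ctrl.get_obs()["qpos"].round(4))
E
```

```text
t 25.35 pos [1061.8  130.5  186.8] toolx ang -172.55 z [ 0.131   0.0103 -0.9913] w 24.0 F [-0.4  0.8 -1.5] M [0.05 0.16 0.07]
[ 0.1126  1.2589  0.0871 -0.0045  1.6638 -1.5884]
```

Request:
move_arm:
  increments: [255,-60,0,0,0,255,-120,0,0,0,255,-180,0,0,0,255,-200,0,0,0,255,-200,0,0,0]

```text
t: 25.98
ee_pos: [1080.5, 133.7, 180.2]
orientation: [-0.192, 2.952, 0.007]
ft_force: [0.2, 0.7, -2.6]
width: 23.8
```

```bash
python3 - <<'E'
from h import *
s=snap("scene","21")
go([(800,100,300,180.5),(540,21,260,180.5),(540,21,190,180.5)])
from workcell import ctrl; print(ctrl.get_obs()["qpos"].round(4))
cv2.imwrite("pics/f1.png",cv2.resize(s["frame"][40:160,300:420,::-1],(600,600),interpolation=cv2.INTER_CUBIC))
E
```

```text
t 26.02 pos [1080.5  133.8  180.1] toolx ang -172.53 z [ 0.1819  0.0168 -0.9832] w 23.6 F [-0.2  1.1 -1.6] M [-0.01  0.15  0.01]
(800, 100, 300, 180.5) -> [ 255.9    1.8 -169.5] 7.0
(540, 21, 260, 180.5) -> [ 526.7  -42.8 -178.8] 7.0
(540, 21, 190, 180.5) -> [ 539.5  -42.3 -109.9] 7.0
[ 0.1135  1.268   0.0872 -0.004   1.6027 -1.5875]
```

View pics/f1.png

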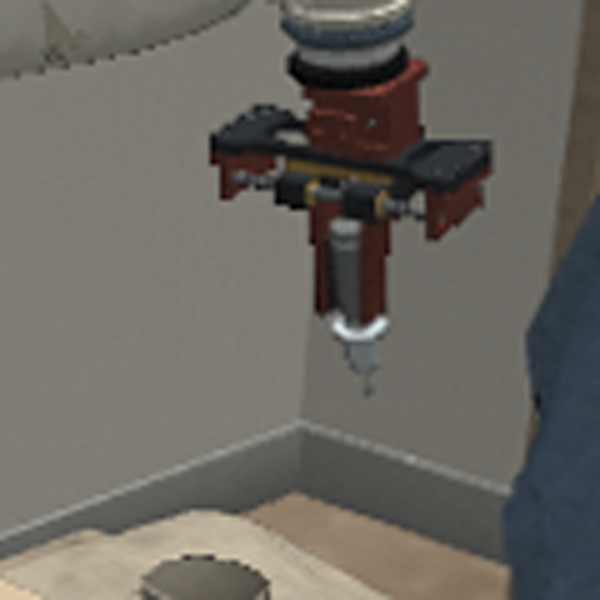

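The tool is tilted 10.5°, so the total should be near 20°. Going back over the easel, high, to measure the probe against the board.

```bash
python3 - <<'E'
from h import *
go([(900,100,290,180.5),(650,50,290,180.5),(493,20.4,240,180.5),(493,20.4,200,180.5)])
E
```

```text
t 26.02 pos [1080.5  133.8  180.1] toolx ang -172.53 z [ 0.1819  0.0168 -0.9832] w 23.6 F [-0.2  1.1 -1.6] M [-0.01  0.15  0.01]
(900, 100, 290, 180.5) -> [ 160.2  -11.  -141.5] 7.0
(650, 50, 290, 180.5) -> [ 410.3  -28.4 -187.8] 7.0
(493, 20.4, 240, 180.5) -> [ 576.3  -37.2 -167.7] 7.0
(493, 20.4, 200, 180.5) -> [ 583.6  -37.  -128.3] 7.0
```

Request:
move_arm:
  increments: [255,40,-3,-40,1,255,80,-6,-80,2,255,120,-8,-115,3,255,160,-11,-141,4,255,215,-15,-155,5,255,275,-19,-165,6,255,335,-23,-176,7,255,395,-27,-186,7,255,455,-31,-186,7,255,515,-34,-178,7,255,570,-37,-165,7,255,576,-37,-165,7]

```text
t: 27.52
ee_pos: [489.1, 20.3, 236.0]
orientation: [-0.01, 2.963, 0.024]
ft_force: [0.3, -0.8, -1.5]
width: 23.7
```

```bash
python3 - <<'E'
from h import *
go([(493,20.4,194,180.5)])
s=snap("scene","22")
cv2.imwrite("pics/f2.png",cv2.resize(s["frame"][70:220,190:340,::-1],(600,600),interpolation=cv2.INTER_CUBIC))
E
```

```text
t 27.52 pos [489.1  20.3 236. ] toolx ang -179.68 z [ 0.1779  0.0165 -0.9839] w 23.7 F [ 0.3 -0.8 -1.5] M [ 0.03  0.17 -0.06]
(493, 20.4, 194, 180.5) -> [ 3.7 -0.5 42. ] -0.2
```

View pics/f2.png

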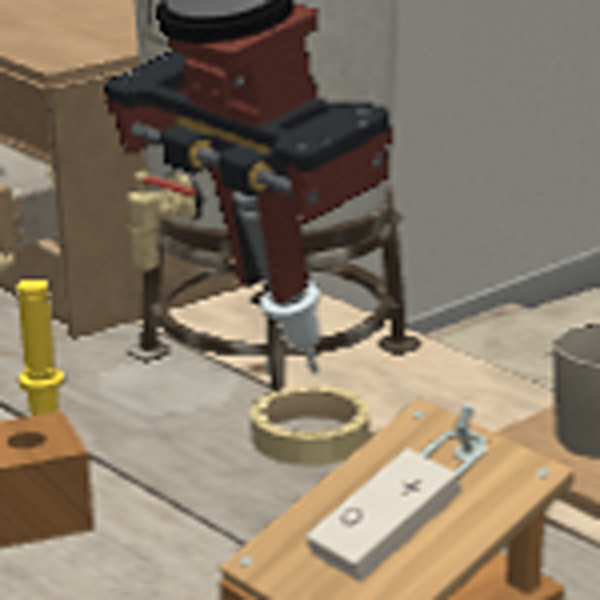

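```bash
cat > m.py <<'E'
from h import *
from scipy.spatial.transform import Rotation as Ro
def ms(s,f,col,tip,P,k=None):
    q=inplane(s,[f(*col),f(*tip)],P,-0.9); d=q[0]-q[1]
    print("collar,tip rel",q.round(1).tolist(),"len",np.hypot(*d).round(1),"tilt",np.degrees(np.arctan2(-d[0],d[1])).round(1))
    a=np.radians(-.9); tip3=np.array(P)*[1,1,0]+[q[1][0]*np.cos(a),q[1][0]*np.sin(a),q[1][1]]
    print("tip world",tip3.round(1),"board",toB(tip3).round(1))
    for h in (58.5,): print("px expected collar for 20deg:",proj(s,[tip3+BZ*h]), "col px",f(*col),"tip px",f(*tip))
E
python3 - <<'E'
from m import *
s=load("scene22"); f=lambda x,y:(190+(x+.5)/4-.5,70+(y+.5)/4-.5)
ms(s,f,(290,301),(315,371),[489.1,20.3,236])
cv2.imwrite("pics/f3.png",cv2.resize(s["frame"][130:170,245:285,::-1],(600,600),interpolation=cv2.INTER_CUBIC))
E
```

```text
collar,tip rel [[10.5, 247.4], [29.6, 195.2]] len 55.6 tilt 20.1
tip world [518.7  19.8 195.2] board [[-15.1   6.9 138.8]]
px expected collar for 20deg: [[261.81648799 143.90506399]] col px (262.125, 144.875) tip px (268.375, 162.375)
```

View pics/f3.png

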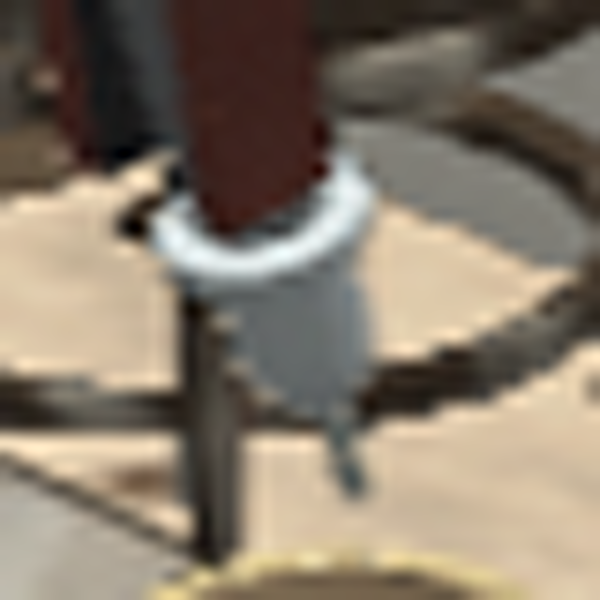

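```bash
python3 - <<'E'
from m import *
s=load("scene22"); f=lambda x,y:(245+(x+.5)/15-.5,130+(y+.5)/15-.5)
for c in ((265,205),(262,212),(268,215)): ms(s,f,c,(353,490),[489.1,20.3,236])
# two vertical edges of collar ends as along slope
q=inplane(s,[f(155,225),f(378,185)],[489.1,20.3,236],-42.6); d=q[1]-q[0]; print("collar major axis in view plane: slope",np.degrees(np.arctan2(d[1],d[0])),np.hypot(*d))
# expected slope for perfect alignment
u=np.array([np.cos(np.radians(-42.6)),np.sin(np.radians(-42.6)),0]); n=BZ
v=u-n*(u@n); print("n.u",n@u)
t=load("top12")
from workcell import ctrl
t=snap("top","22"); cv2.imwrite("pics/f4.png",cv2.resize(t["frame"][130:260,200:310,::-1],(508,600)))
E
```

```text
collar,tip rel [[10.9, 251.7], [28.6, 196.0]] len 58.4 tilt 17.7
tip world [517.7  19.9 196. ] board [[-15.8   6.9 139.9]]
px expected collar for 20deg: [[261.49191637 143.7083345 ]] col px (262.2, 143.2) tip px (268.06666666666666, 162.2)
collar,tip rel [[10.2, 250.7], [28.6, 196.0]] len 57.7 tilt 18.6
tip world [517.7  19.9 196. ] board [[-15.8   6.9 139.9]]
px expected collar for 20deg: [[261.49191637 143.7083345 ]] col px (262.0, 143.66666666666666) tip px (268.06666666666666, 162.2)
collar,tip rel [[11.5, 249.8], [28.6, 196.0]] len 56.5 tilt 17.7
tip world [517.7  19.9 196. ] board [[-15.8   6.9 139.9]]
px expected collar for 20deg: [[261.49191637 143.7083345 ]] col px (262.4, 143.86666666666667) tip px (268.06666666666666, 162.2)
collar major axis in view plane: slope 10.625158952948567 36.26506973182365
n.u -0.25536529811766634
```

View pics/f4.png

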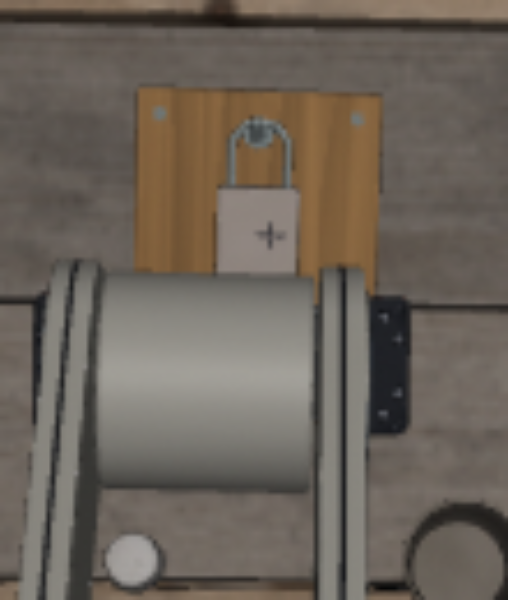

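The probe tilt reads about 18–19° in the board's plane, close to the 20° wanted. Tip at board (−16,7,140), ring at (−25.6,7.9,20). Approaching along the normal.

```bash
python3 - <<'E'
from m import *
go([]); goB([(-9.8,0.5,-50),(-9.8,0.5,-105)])
E
```

```text
t 27.62 pos [494.1  20.6 238.4] toolx ang -179.67 z [ 0.1839  0.0167 -0.9828] w 23.5 F [ 2.1  0.1 -1.8] M [ 0.01  0.1  -0.02]
(-9.8, 0.5, -50) -> [ 1.5 -0.5 50.9]
(-9.8, 0.5, -105) -> [ -7.5  -1.7 105.2]
```

Request:
move_arm:
  increments: [255,0,0,30,0,255,-2,-1,60,0,255,-6,-1,90,0,255,-6,-1,95,0,255,-6,-1,95,0,255,-6,-1,95,0]

```text
t: 28.38
ee_pos: [518.5, 21.3, 147.5]
orientation: [-0.011, 2.954, 0.024]
ft_force: [-0.3, -0.5, -2.1]
width: 23.8
```

```bash
python3 - <<'E'
from m import *
go([])
s=snap("scene","23")
go([])
cv2.imwrite("pics/f5.png",cv2.resize(s["frame"][150:225,240:315,::-1],(600,600),interpolation=cv2.INTER_CUBIC))
E
```

```text
t 28.38 pos [518.5  21.3 147.5] toolx ang -179.66 z [ 0.1861  0.0168 -0.9824] w 23.8 F [-0.3 -0.5 -2.1] M [-0.03  0.18 -0.  ]
t 28.43 pos [518.3  21.3 147.5] toolx ang -179.67 z [ 0.1861  0.0167 -0.9824] w 23.6 F [ 0.4  0.3 -1.6] M [ 0.01  0.18 -0.02]
```

View pics/f5.png

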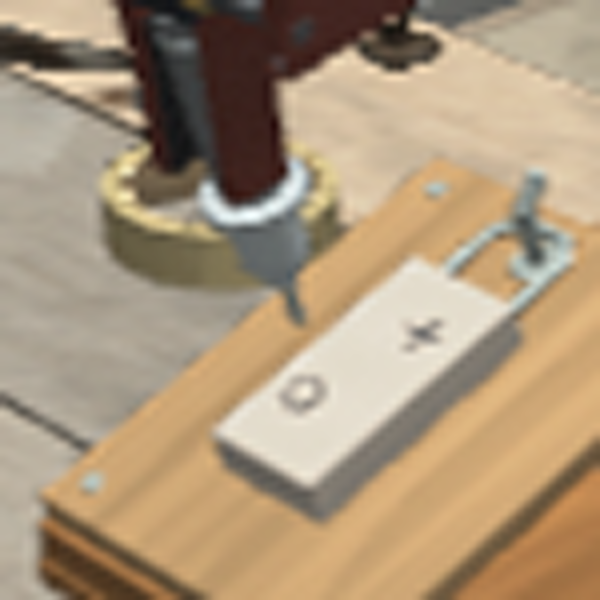

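```bash
python3 - <<'E'
from m import *
s=load("scene23"); f=lambda x,y:(240+(x+.5)/8-.5,150+(y+.5)/8-.5)
for y in (21.3,22.3): ms(s,f,(256,191),(300,324),[518.4,y,147.5])
print("ring",onB(s,[f(303,395)],20),"cross",onB(s,[f(424,332)],20))
goB([(0,0,-10),(0,0,-20),(-1,0,-20),(1,0,-20)])
E
```

```text
collar,tip rel [[11.8, 160.3], [30.4, 105.8]] len 57.6 tilt 18.8
tip world [548.8  20.8 105.8] board [[-17.5   8.3  44.5]]
px expected collar for 20deg: [[271.13354308 173.46127691]] col px (271.5625, 173.4375) tip px (277.0625, 190.0625)
collar,tip rel [[12.7, 159.7], [31.3, 105.1]] len 57.7 tilt 18.8
tip world [549.7  21.8 105.1] board [[-16.9   9.3  43.5]]
px expected collar for 20deg: [[271.14121194 173.48274655]] col px (271.5625, 173.4375) tip px (277.0625, 190.0625)
ring [[-26.50383335   6.86302093  20.        ]] cross [[16.98320531 -7.9691057  20.        ]]
(0, 0, -10) -> [-1.6 -0.2  9.9]
(0, 0, -20) -> [-3.2 -0.5 19.7]
(-1, 0, -20) -> [-2.2 -0.4 19.9]
(1, 0, -20) -> [-4.2 -0.5 19.6]
```

```bash
python3 - <<'E'
from m import *
goB([(-8.8,-1,0),(-8.8,-1,-16)])
E
```

```text
(-8.8, -1, 0) -> [ 8.7 -0.8  1.4]
(-8.8, -1, -16) -> [ 6.1 -1.2 17.2]
```

Request:
move_arm:
  increments: [255,4,-1,2,0,255,9,-1,2,0,255,8,-1,8,0,255,6,-1,15,0,255,6,-1,17,0,255,6,-1,17,0]

```text
t: 29.18
ee_pos: [515.5, 20.5, 129.2]
orientation: [-0.011, 2.955, 0.024]
ft_force: [-0.5, 0.4, -1.6]
width: 23.9
```

```bash
python3 - <<'E'
from m import *
go([])
s=snap("scene","24")
cv2.imwrite("pics/f6.png",cv2.resize(s["frame"][165:215,250:300,::-1],(600,600),interpolation=cv2.INTER_CUBIC))
E
```

```text
t 29.18 pos [515.5  20.5 129.2] toolx ang -179.66 z [ 0.1854  0.0167 -0.9825] w 23.9 F [-0.5  0.4 -1.6] M [0.   0.12 0.  ]
```

View pics/f6.png

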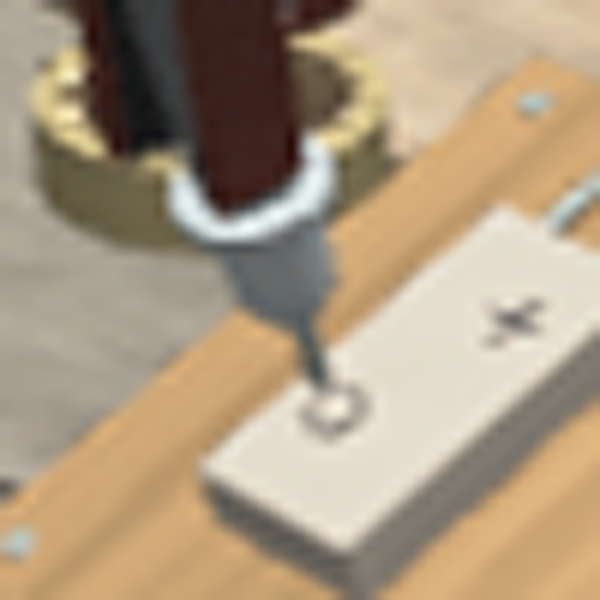

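```bash
python3 - <<'E'
from m import *
s=load("scene24"); f=lambda x,y:(250+(x+.5)/12-.5,165+(y+.5)/12-.5)
for y in (20.5,21.5): ms(s,f,(252,190),(320,386),[515.5,y,129.2])
print("ring",onB(s,[f(334,409)],20))
t=toB([545.5,21,86])
g=lambda p:(proj(s,fromB(p))-[250,165]+.5)*12
print(g([[-26,7.5,20],[-26,7.5,23],[-26,7.5,26],[-29,7.5,23],[-26,10.5,23]]))
E
```

```text
collar,tip rel [[10.3, 142.4], [29.4, 87.6]] len 58.0 tilt 19.3
tip world [544.9  20.   87.6] board [[-27.4   7.5  28.7]]
px expected collar for 20deg: [[270.28241504 180.41240422]] col px (270.5416666666667, 180.375) tip px (276.2083333333333, 196.70833333333334)
collar,tip rel [[11.2, 141.7], [30.3, 86.9]] len 58.1 tilt 19.3
tip world [545.8  21.   86.9] board [[-26.8   8.5  27.7]]
px expected collar for 20deg: [[270.29008741 180.43350113]] col px (270.5416666666667, 180.375) tip px (276.2083333333333, 196.70833333333334)
ring [[-25.7545671    7.89634929  20.        ]]
[[334.92030942 410.82259131]
 [331.42634311 401.1882698 ]
 [327.92088112 391.52233565]
 [321.90633167 409.42940807]
 [322.37092814 396.28527665]]
```

```bash
python3 - <<'E'
from m import *
goB([(1,0,-5),(1,0,-10),(1,0,-14)])
E
```

```text
(1, 0, -5) -> [-1.8 -0.1  4.8]
(1, 0, -10) -> [-2.6 -0.2  9.7]
(1, 0, -14) -> [-3.2 -0.3 13.7]
```

Request:
move_arm:
  increments: [255,-1.5,0,2.5,0,255,-2,0,5,0,255,-2.3,0,7.5,0,255,-2.6,0,9.7,0,255,-2.6,0,9.7,0,255,-2.6,0,9.7,0]

```text
t: 29.98
ee_pos: [519.9, 20.7, 120.4]
orientation: [-0.011, 2.955, 0.024]
ft_force: [-0.8, 0.5, -0.0]
width: 23.9
```

```bash
python3 - <<'E'
from m import *
go([])
s=snap("scene","25")
go([])
cv2.imwrite("pics/f7.png",cv2.resize(s["frame"][165:215,250:300,::-1],(600,600),interpolation=cv2.INTER_CUBIC))
goB([(0,0,-2),(0,0,-4)])
E
```

```text
t 29.98 pos [519.9  20.7 120.4] toolx ang -179.67 z [ 0.1857  0.0168 -0.9825] w 23.9 F [-0.8  0.5 -0. ] M [0.02 0.17 0.02]
t 30.02 pos [519.9  20.7 120.4] toolx ang -179.66 z [ 0.1857  0.0168 -0.9825] w 23.7 F [-0.6  0.4 -0.4] M [0.05 0.26 0.01]
(0, 0, -2) -> [-0.3 -0.   2. ]
(0, 0, -4) -> [-0.6 -0.1  3.9]
```

View pics/f7.png

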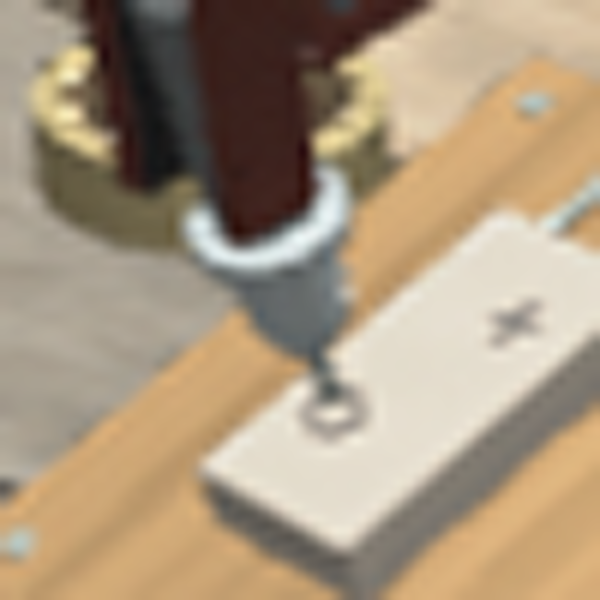

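```bash
python3 - <<'E'
from m import *
a,b=load("scene24"),load("scene25")
A=[cv2.resize(s["frame"][187:205,268:286,::-1],(390,390),interpolation=cv2.INTER_LANCZOS4) for s in (a,b)]
cv2.imwrite("pics/f8.png",np.hstack(A))
E
```

```text
(no output)
```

View pics/f8.png

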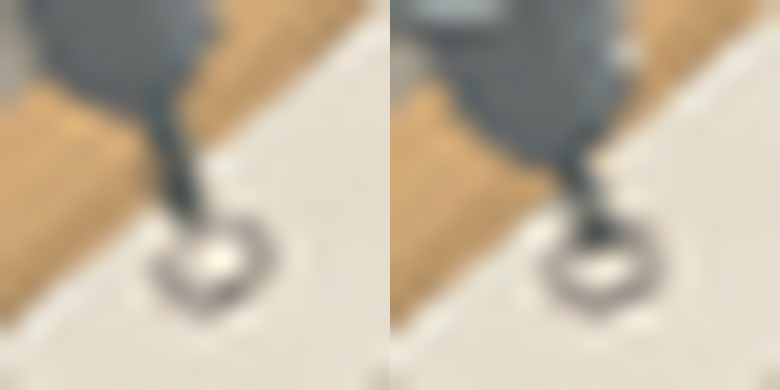

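Contact is made: the plunger has shortened visibly (rod about 120 px before, 91 px now). The tip sits about 3 mm off the ring's centre, though (x −1.6, y +3.1). I'll lift, shift and press again.

```bash
python3 - <<'E'
from m import *
goB([(0,0,8),(1.6,-3.1,8),(1.6,-3.1,4)])
E
```

```text
(0, 0, 8) -> [ 1.3  0.2 -7.9]
(1.6, -3.1, 8) -> [-0.2 -2.9 -8.2]
(1.6, -3.1, 4) -> [-0.9 -3.  -4.3]
```

Request:
move_arm:
  increments: [255,0.6,0,-4,0,255,1.3,0,-8,0,255,1.3,0,-9,0,255,0.5,-1.5,-9,0,255,-0.2,-3,-8,0,255,-0.2,-3,-8,0,255,-0.2,-3,-8,0]

```text
t: 30.9
ee_pos: [518.6, 17.5, 128.1]
orientation: [-0.011, 2.955, 0.024]
ft_force: [0.6, -0.9, -2.0]
width: 23.5
```

```bash
python3 - <<'E'
from m import *
go([])
s=snap("scene","26"); go([])
A=[cv2.resize(s["frame"][187:205,268:286,::-1],(390,390),interpolation=cv2.INTER_LANCZOS4),cv2.resize(s["frame"][165:215,250:300,::-1],(390,390),interpolation=cv2.INTER_LANCZOS4)]
cv2.imwrite("pics/f9.png",np.hstack(A))
goB([(0,0,-4),(0,0,-7),(0,0,-8)])
E
```

```text
t 30.9 pos [518.6  17.5 128.1] toolx ang -179.67 z [ 0.1854  0.0167 -0.9825] w 23.5 F [ 0.6 -0.9 -2. ] M [0.02 0.16 0.03]
t 30.95 pos [518.6  17.6 128.2] toolx ang -179.67 z [ 0.1855  0.0167 -0.9825] w 23.7 F [ 1.  -0.5 -1.5] M [0.02 0.2  0.08]
(0, 0, -4) -> [-0.6 -0.1  3.9]
(0, 0, -7) -> [-1.1 -0.2  6.9]
(0, 0, -8) -> [-1.3 -0.2  7.9]
```

View pics/f9.png

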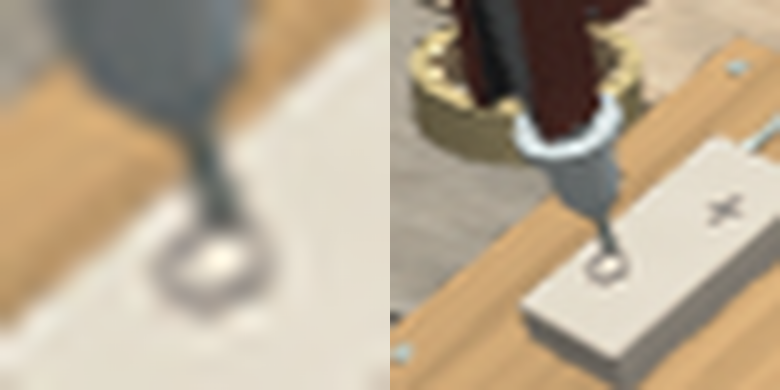

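I had the x sign reversed: the tip was 1.6 mm uphill of the centre, so I need −3.2 mm in x from here. Correcting, then pressing.

```bash
python3 - <<'E'
from m import *
goB([(-3.2,0,0),(-3.2,0,-4),(-3.2,0,-8)])
E
```

```text
(-3.2, 0, 0) -> [3.2 0.1 0.5]
(-3.2, 0, -4) -> [ 2.5 -0.   4.5]
(-3.2, 0, -8) -> [ 1.9 -0.1  8.4]
```

Request:
move_arm:
  increments: [255,3.2,0,0.5,0,255,3.2,0,0.5,0,255,3,0,2,0,255,2.5,0,4.5,0,255,2.2,0,6.5,0,255,2.2,0,6.5,0,255,2.2,0,6.5,0]

```text
t: 31.82
ee_pos: [517.7, 17.7, 121.4]
orientation: [-0.011, 2.955, 0.024]
ft_force: [-1.2, -0.6, -0.4]
width: 23.4
```

```bash
python3 - <<'E'
from m import *
go([])
s=snap("scene","27"); go([])
A=[cv2.resize(s["frame"][187:205,268:286,::-1],(390,390),interpolation=cv2.INTER_LANCZOS4),cv2.resize(s["frame"][165:215,250:300,::-1],(390,390),interpolation=cv2.INTER_LANCZOS4)]
cv2.imwrite("pics/f10.png",np.hstack(A))
goB([(0,0,-1),(0,0,-2),(0,0,-3)])
E
```

```text
t 31.82 pos [517.7  17.7 121.4] toolx ang -179.67 z [ 0.1856  0.0168 -0.9825] w 23.4 F [-1.2 -0.6 -0.4] M [ 0.04  0.11 -0.02]
t 31.88 pos [517.7  17.7 121.5] toolx ang -179.67 z [ 0.1857  0.0167 -0.9825] w 23.7 F [ 0.1  0.1 -0.6] M [0.04 0.17 0.02]
(0, 0, -1) -> [-0.2 -0.   1. ]
(0, 0, -2) -> [-0.3 -0.   2. ]
(0, 0, -3) -> [-0.5 -0.1  3. ]
```

View pics/f10.png

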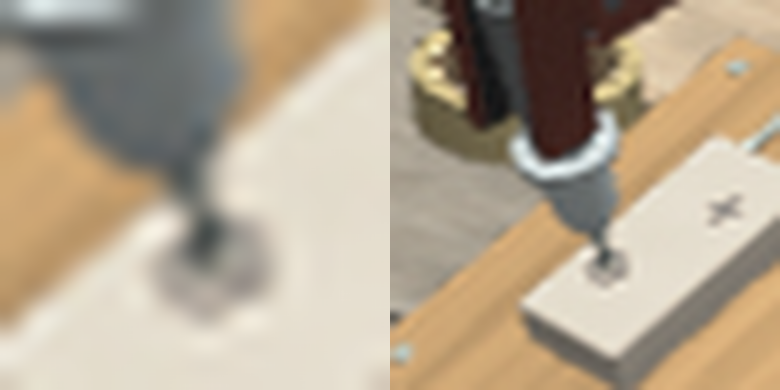

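Request:
move_arm:
  increments: [255,-0.2,0,1.2,0,255,-0.4,0,2.5,0,255,-0.4,0,2.5,0,255,-0.4,0,2.5,0]

```text
t: 32.38
ee_pos: [518.6, 17.7, 119.1]
orientation: [-0.011, 2.955, 0.024]
ft_force: [0.2, 0.6, 0.2]
width: 23.7
```

```bash
python3 - <<'E'
from m import *
from workcell import ctrl
F=[]
for i in range(6):
    s=snap("scene","28"); F.append(ctrl.get_obs()["ft_force"])
F=np.array(F); print(F.round(1).tolist(),F.mean(0),"n:",F.mean(0)@BZ)
go([])
A=[cv2.resize(s["frame"][187:205,268:286,::-1],(390,390),interpolation=cv2.INTER_LANCZOS4),cv2.resize(s["frame"][165:215,250:300,::-1],(390,390),interpolation=cv2.INTER_LANCZOS4)]
cv2.imwrite("pics/f11.png",np.hstack(A))
E
```

```text
[[-0.6, 0.1, 0.8], [-0.0, -0.3, -0.0], [-0.4, 0.1, 1.4], [-1.1, -1.1, 1.2], [-1.2, 0.1, 0.5], [-1.1, -0.7, 0.2]] [-0.73880512 -0.29746342  0.68787887] n: 0.8974517146423727
t 32.67 pos [518.6  17.7 119.1] toolx ang -179.67 z [ 0.1857  0.0168 -0.9825] w 23.7 F [-1.1 -0.7  0.2] M [0.03 0.15 0.03]
```

View pics/f11.png

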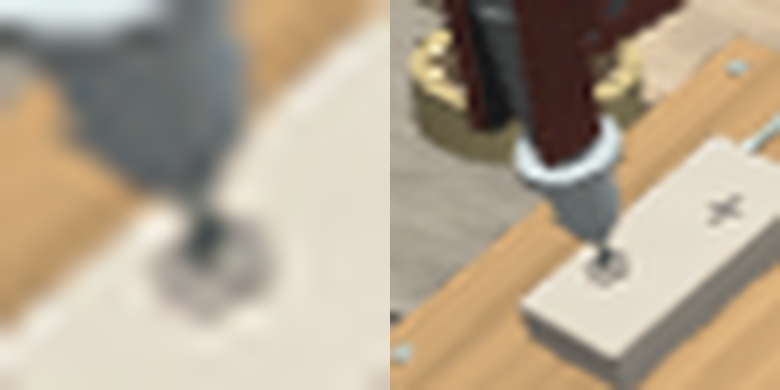

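The tip is on the ring within about 1 mm. By force the plunger is 3.4 mm in, by image travel about 5.4 mm. I'll press 1.3 mm more to sit around half.

Request:
move_arm:
  increments: [255,-0.1,0,0.7,0,255,-0.2,0,1.3,0,255,-0.2,0,1.3,0,255,-0.2,0,1.3,0]

```text
t: 33.17
ee_pos: [519.0, 17.7, 117.9]
orientation: [-0.011, 2.955, 0.024]
ft_force: [-1.5, -1.1, 2.1]
width: 23.4
```

```bash
python3 - <<'E'
from m import *
from workcell import ctrl
F=[]
for i in range(14):
    s=snap("scene","29"); F.append(ctrl.get_obs()["ft_force"])
F=np.array(F); print(F.mean(0),"n:",F.mean(0)@BZ,(F@BZ).std())
go([])
cv2.imwrite("pics/f12.png",cv2.resize(s["frame"][150:210,245:305,::-1],(600,600),interpolation=cv2.INTER_LANCZOS4))
f=lambda x,y:(245+(x+.5)/10-.5,150+(y+.5)/10-.5)
t=load("scene29")
E
```

```text
[-0.81424786  0.04416446  1.36173486] n: 1.5583042770932598 0.4765887176000307
t 33.88 pos [519.   17.7 117.9] toolx ang -179.67 z [ 0.1857  0.0168 -0.9825] w 24.1 F [-1.5  0.6  1.8] M [ 0.02  0.18 -0.03]
```

View pics/f12.png

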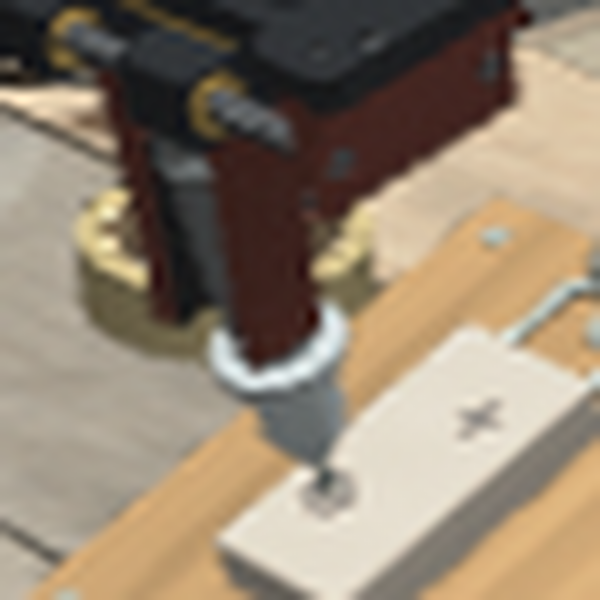

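Request:
move_arm:
  increments: [255,-0.1,0,0.7,0,255,-0.1,0,0.7,0,255,-0.1,0,0.7,0]

```text
t: 34.25
ee_pos: [519.3, 17.7, 117.2]
orientation: [-0.011, 2.955, 0.024]
ft_force: [-0.3, -0.1, 1.6]
width: 23.9
```

```bash
python3 - <<'E'
from m import *
from workcell import ctrl
F=[]
for i in range(10):
    s=snap("scene","30"); F.append(ctrl.get_obs()["ft_force"])
F=np.array(F); n=F.mean(0)@BZ; print(F.mean(0),"n:",n,"plunger mm",(n+1.8-1)/.5)
go([])
cv2.imwrite("pics/f13.png",cv2.resize(s["frame"][165:213,255:315,::-1],(750,600),interpolation=cv2.INTER_LANCZOS4))
E
```

```text
[-0.9151617  -0.20105933  1.51490686] n: 1.735431783432086 plunger mm 5.070863566864173
t 34.75 pos [519.3  17.7 117.2] toolx ang -179.67 z [ 0.1858  0.0168 -0.9825] w 23.7 F [-1.2  0.1  1.4] M [ 0.01  0.17 -0.01]
```

View pics/f13.png

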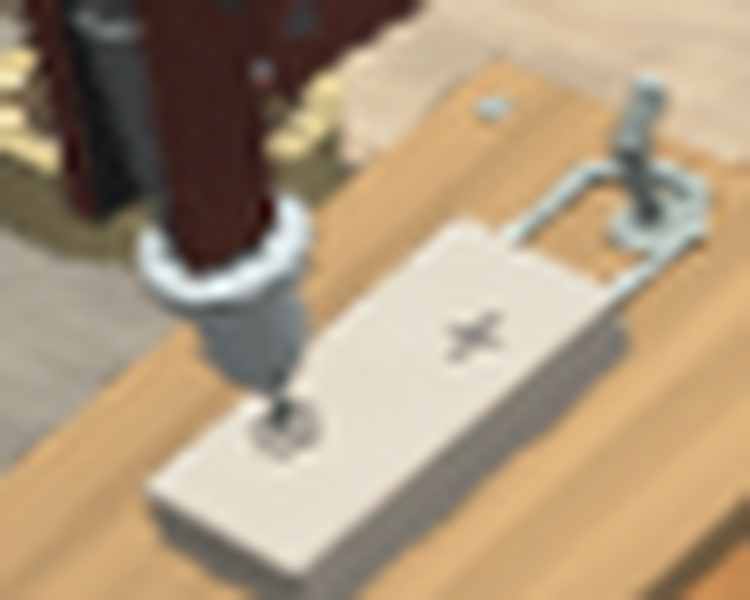

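```bash
python3 - <<'E'
from m import *
s=load("scene30"); f=lambda x,y:(255+(x+.5)/12.5-.5,165+(y+.5)/12.5-.5)
r=onB(s,[f(283,424),f(281,425),f(472,335)],20); print("ring,tip,cross",r.round(1).tolist())
tip=fromB(r[1])[0]
for c in ((225,237),(222,242),(228,242)): ms(s,f,c,(281,425),tip)
E
```

```text
ring,tip,cross [[-25.6, 8.8, 20.0], [-26.0, 9.0, 20.0], [15.8, -8.1, 20.0]]
collar,tip rel [[-15.3, 130.1], [-0.0, 79.9]] len 52.5 tilt 17.0
tip world [549.1  21.5  79.9] board [[-26.   9.  20.]]
px expected collar for 20deg: [[271.15697486 182.40354958]] col px (272.54, 183.5) tip px (277.02, 198.54)
collar,tip rel [[-16.2, 129.2], [-0.0, 79.9]] len 51.9 tilt 18.1
tip world [549.1  21.5  79.9] board [[-26.   9.  20.]]
px expected collar for 20deg: [[271.15697486 182.40354958]] col px (272.3, 183.9) tip px (277.02, 198.54)
collar,tip rel [[-14.5, 128.6], [-0.0, 79.9]] len 50.9 tilt 16.6
tip world [549.1  21.5  79.9] board [[-26.   9.  20.]]
px expected collar for 20deg: [[271.15697486 182.40354958]] col px (272.78, 183.9) tip px (277.02, 198.54)
```

The checks agree well enough: plunger about 5–6.5 mm in, tip about 0.5–1 mm from the ring's centre, tilt 17–18° against 20°. Handing in.

```bash
python3 -c "
from workcell import ctrl
print(ctrl.close_job())"
```

```text
the job is handed in; nothing more can be done
None
```

The bar hangs on the easel hook, and the job was handed in at about 35 s with the probe tip pressed on the ring. I did not move the plug, cup, tape or tin, but took no closing measurement of them.

**Bar:** I picked up the white bar, tilted it flush on the board beside the hook, dropped its loop over the hook and drew it down. The tool felt about 4 N up the slope, so I took the loop as bearing, then let go. The bar's marks measured within about 1 mm of where they should be, so a gap of that size at the hook can't be ruled out.

**Probe:** I took the small grey probe out of its stand. The arm can't tilt on command, so I got the slope angle in two parts:
- About 10° came from pushing the probe against the stand's edge. The probe slid about 7 mm in the pads while doing so.
- About 10.5° came from tilting the tool at the arm's outer reach limit.

**Last checks:**

| Check | Reading | Wanted |
|---|---|---|
| Tip from ring centre | about 0.5–1 mm | 0 |
| Probe tilt in the slope plane | 17–18° (about 19° before pressing) | 20° |
| Plunger pushed in, by force | about 5.1 mm (3.5 N) | 6 mm |
| Plunger pushed in, by image length | about 6.5 mm | 6 mm |

**What disagreed or went wrong:**
- **Finger height:** The fingertips sit about 20 mm higher than the reported tool position, so my first grasp closed above the bar without touching it.
- **Ring correction:** I first shifted the wrong way along the slope, then lifted, corrected it and pressed again.
- **Joint 3 range:** During the reach it read 0.086–0.087 rad, just under the stated limit of 0.09. I took that as rounding of a 5° (0.0873 rad) stop, but it could count against the job.

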